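# Scoop ball knobs into a chair kit tray

### The job

Use the hand scoop to move at least four of the five red ball knobs from the blue bin into the empty far pocket of the yellow kit tray (the other pocket holds bolts), without touching any knob with the gripper; any knob not moved stays in the blue bin, so none may be left anywhere else. Then put the scoop back on its black mat, pan flat, and let go. Leave the other things on the bench where they are.

Things in the scene. Friction and masses are not known exactly. Their poses are not given: they have to be found in the camera images.
- bin: Blue open bin, fixed. Origin under the middle of its floor, on the table; x points from its low front wall to its far wall, z up. Floor 4 mm thick, inside 190 mm in x (-95 to +95) by 122 mm in y. Side walls 60 mm high, 6 mm thick; front wall (x = -95) only 20 mm high. The knobs start in its far half (x > 7 mm).
- bin_far (a point): Foot of the bin's far wall: middle of the far edge of the bin's floor (x = +95 mm), on the floor's upper face; axes as the bin's. From here the far wall leans outward, rising at 65 degrees until 60 mm above the table (26 mm further out).
- tray: Yellow kit tray, fixed, 230 mm (x) by 130 mm (y), walls 45 mm high and 5 mm thick, floor 4 mm. Origin under its middle, on the table. A cross wall at x = -22 mm parts it: the near pocket (-x side) holds bolts, the far pocket (+x side) is empty.
- pocket (a point): Centre of the floor of the tray's empty far pocket, 4 mm above the table; axes as the tray's. The pocket is 132 mm in x by 120 mm in y inside, its walls rise 41 mm above this point.
- mat: Black rubber mat, fixed, 150 mm (x) by 140 mm (y), 4 mm thick, the scoop's place. Origin under its middle, on the table.
- scoop: Aluminium hand scoop, 0.2 kg, standing flat on the mat. Origin under the middle of the pan; x points to the open lip, z up. Pan 85 mm long (x from -42.5 to +42.5), 100 mm wide, floor 2 mm thick (lip 1.5), back wall 32 mm high; side walls 28 mm high at the back, 15 mm from x = -7 to +14, none on the last 28 mm.
- scoop_grip (a point): Middle of the scoop's straight black handle, where to grip it across its 22 mm width (flat sides, 15 mm thick): at x = -78, z = 72 mm in the scoop's frame; axes as the scoop's. The handle rises backwards at 50 degrees from the pan's back wall, from x = -43, z = 30 mm to x = -105, z = 105 mm.
- knob0: Red ball knob, 25 mm ball with a small brass insert, about 22 g. Origin at the ball's centre.
- knob1: Red ball knob, 25 mm ball with a small brass insert, about 22 g. Origin at the ball's centre.
- knob2: Red ball knob, 25 mm ball with a small brass insert, about 22 g. Origin at the ball's centre.
- knob3: Red ball knob, 25 mm ball with a small brass insert, about 22 g. Origin at the ball's centre.
- knob4: Red ball knob, 25 mm ball with a small brass insert, about 22 g. Origin at the ball's centre.
- caster: Bystander: chair caster standing on its twin black wheels, 50 mm wheels, steel stem up, 75 mm tall. Not to be moved.
- drill: Bystander: black cordless drill with a red stripe lying on its side, about 230 x 200 x 60 mm. Not to be moved.
- screwdriver: Bystander: screwdriver lying on the table. Not to be moved.
- wrench: Bystander: steel spanner lying on the table. Not to be moved.
- spray: Bystander: blue can, 56 mm across, 170 mm tall. Not to be moved.
- mug: Bystander: white mug, 80 mm across, 90 mm tall. Not to be moved.
Not all that is in view belongs to the job. Of the things that look like the mat, the larger one is meant. Leave any pink look-alike of the scoop alone.

How it is judged:
By the outcome, as a careful person would: the job done as asked, in the order asked, and still so for the second after the job is handed in, with the robot touching nothing.
It also fails if it takes over 64 s, if anything falls off the work surface, if the arm or the gripper's body presses on something with over 40 N, if the wrist force passes 120 N, or if a joint passes its speed limit or range.

### The arm

A 7-joint arm with a two-finger parallel gripper is mounted at the origin on the work surface. World frame = base frame: x ahead of the robot, y to its left, z up, the work surface at z = 0. Lengths are in m, angles in rad, forces in N, time in s.
With the tool pointing down it reaches from about 0.4 to 0.85 m from the base axis. Payload 10.4 kg.
Tool frame: the origin (TCP) lies at the very end of the fingers, on their centre line; the grasp point (between the pads) lies 19 mm behind it; z points along the fingers, y is the line along which they close (so a half turn about z gives the same grasp; the last joint's range is limited). The gripper opens to 87 mm and grips with 3 to 60 N. Pads are 19 mm wide; open, the fingers measure 117 mm over their backs; the gripper's body (75 mm by 190 mm) begins 51 mm behind the grasp point.
Start: joints at [-1.152, 0.332, -0.065, 1.46, 0.022, 1.35, -0.088], TCP at [0.267, 0.565, 0.223] pointing down, gripper open.
Joint ranges: [-2.6, 2.6], [-0.5, 2.12], [-1.47, 1.34], [0.16, 2.42], [-1.27, 4.41], [0.06, 2.06], [-2.6, 2.6]. Speed limits (rad/s): [2.22, 2.22, 2.79, 2.79, 3.14, 3.14, 3.14].

### API

Orientations are given as a unit quaternion [x, y, z, w].
In Python, from rig import read_state, read_camera, camera_params, sign_off gives the robot as it stands.
- The arm moves only by the tool jog_arm, never from a script. Its argument "plan" is a list of rows, each an object with "translation": the shift along the tool's x, y, z in mm, a list of three; "rotation": the turn, a rotation vector about the tool's x, y, z in degrees, a list of three. In form: [{"translation": [dx, dy, dz], "rotation": [ax, ay, az]}, ...]. A call has 1 to 12 rows; each row is the pose to reach, as a shift and turn from the pose commanded when the call began, along the tool's axes at that moment; what a row does not reach only later rows make up. A row lasts 1/10 s, in which the tool goes at most 50 mm and 8.59 degrees, less where a joint would pass 70% of its speed; a pose out of reach is approached as far as the arm can. A call with a gripper value outside its range is refused whole. "gripper" is the finger opening in mm, from 0 to 87, set as the call begins (left out, the last holds). The fingers move at their own pace and stop on an object; the grip force is fixed at half the most. Time passes only in rows, so rows that repeat a pose let the fingers close. It gives the time, the measured TCP pose, the force, the opening and the grip force at its end, in the units of the state.
- read_state(): the state, without advancing time (a new reading comes with each control period).
- read_camera(name): name is "side" or "top" or "wrist"; returns (picture, depth): 480x640x3 uint8, red, green, blue; 480x640 float32, m along the optical axis (not along the pixel's ray), 0 where there is no reading.
- camera_params(name): a dict with "vfov" (degrees; the focal length in pixels is half the picture's height over the tangent of half this angle, whatever the lens; pixels are square), "cx", "cy" (the principal point, pixels), "R" (3x3) and "t" (3): a world point X has camera coordinates R X + t. Camera axes: x right, y down, z forward; pixel columns grow to the right and rows downward; lengths in m; the calibration is good to about 2 mm. A picture is of the moment at which its call begins: read the wrist's pose just before it. camera_params takes no time and is no camera call; for the wrist camera it gives the pose at the moment of the call.
- sign_off(): hands the job in; it is judged then, once.
The state is a dict: "time": time; "joint_positions": joint angles; "joint_vel": joint speeds; "tau": joint torques, N m; "position": TCP position; "tool_rot": TCP orientation; "wrist_force": force on the tool from outside, world axes, zero at the start; "ft_torque": the same for the moment, N m; "width": opening from 0.0 (shut) to 1.0 (fully open); "grasp_force": force on a finger pad.
Only numpy, scipy, OpenCV 4.12 (cv2) and the standard library are available. Lean on these libraries where they do the work, as an engineer would, in place of code of your own. Each camera call takes 0.05 s, during which the arm holds its last target. There are 200 camera calls.

## Working session

There is one attempt and no reset: what is moved stays moved. The work goes in short steps, Python scripts to look and compute and a tool call to move; the robot and the scene stay as the last step left them, time stands still between calls to the robot, and variables do not carry over. Pictures are saved under pics/ and viewed, at most 12 in all, crops included, and the job is handed in when it is done.

Besides the shell and the picture viewer there is one more tool, called after "Emit:" as name([rows], argument=value, ...), one row to a line, values as JSON. jog_arm: Moves the arm, as the interface text tells. Its arguments: {"type":"object","properties":{"plan":{"type":"array","items":{"type":"object","properties":{"translation":{"type":"array","items":{"type":"number"}},"rotation":{"type":"array","items":{"type":"number"}}}}},"gripper":{"type":"number"}},"required":["plan"]}

```bash
mkdir -p pics; ls; cat > h.py <<'E'
import numpy as np, cv2
from rig import *
from scipy.spatial.transform import Rotation as Ro
def ray(n,u,v,z,P=None):
    p=P or camera_params(n); f=240/np.tan(np.radians(p['vfov'])/2); R=np.array(p['R']);t=np.array(p['t'])
    d=R.T@np.array([(u-p['cx'])/f,(v-p['cy'])/f,1]); c=-R.T@t
    return c+d*(z-c[2])/d[2]
def cloud(n,dep):
    p=camera_params(n); f=240/np.tan(np.radians(p['vfov'])/2); R=np.array(p['R']);t=np.array(p['t'])
    v,u=np.mgrid[:480,:640]; C=np.stack([(u-p['cx'])/f*dep,(v-p['cy'])/f*dep,dep],-1)
    return (C-t)@R
E
python3 - <<'E'
from h import *
for n in('top','side'):
    im,d=read_camera(n); np.savez(f'{n}0.npz',im=im,d=d); cv2.imwrite(f'pics/{n}0.png',im[...,::-1])
    p=camera_params(n); print(n,p['vfov'],p['cx'],p['cy'],-np.array(p['R']).T@np.array(p['t']),np.round(p['R'],3).tolist())
s=read_state(); print(s['position'],s['tool_rot'],s['time'])
print(Ro.from_quat(s['tool_rot']).as_matrix().round(3))
E
```

```text
pics
top 48.39931443712168 325.6586149803598 241.03216766214487 [0.43757354 0.02752791 1.33552984] [[0.013, -1.0, -0.013], [-0.995, -0.012, -0.104], [0.104, 0.014, -0.995]]
side 46.266653123773125 316.4043598049813 240.66132647847536 [-0.08128742 -0.88659763  1.10187161] [[0.815, -0.58, 0.004], [-0.387, -0.549, -0.741], [0.431, 0.602, -0.672]]
[0.2670655  0.56467071 0.22182269] [ 2.19108360e-01  9.75700310e-01 -6.45394353e-04 -1.22657819e-04] 0.1
[[-0.904  0.428 -0.001]
 [ 0.428  0.904 -0.001]
 [-0.    -0.001 -1.   ]]
```

View pics/top0.png

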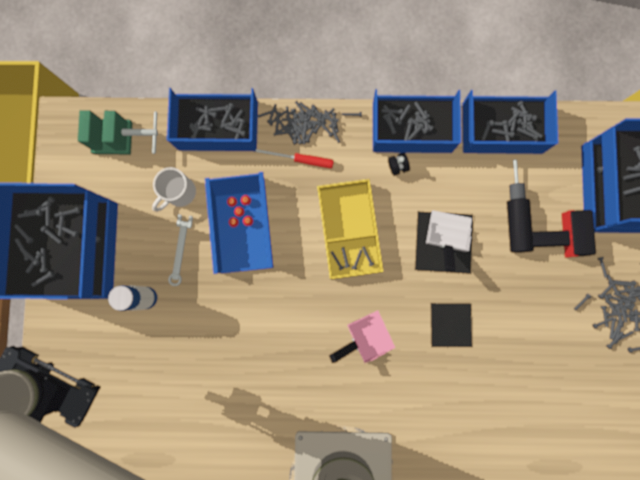

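View pics/side0.png

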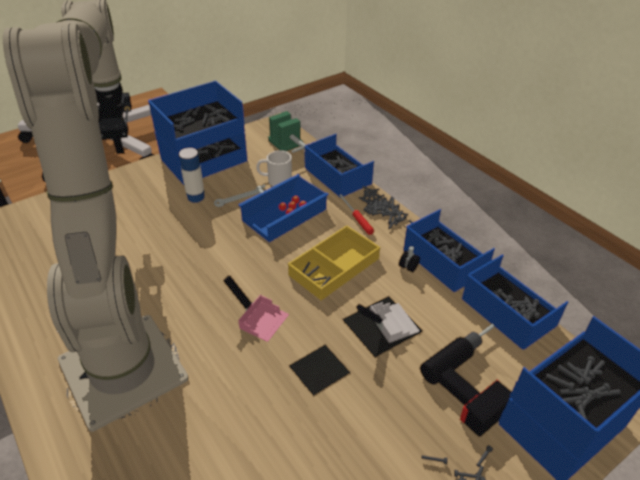

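The top view shows:
- Blue bin with five red knobs at (240,223).
- Yellow tray at (350,228), with its empty pocket at the top of the image.
- Two mats: (445,242), about 57 px, and (451,325), about 41 px. The larger one, which holds the silver scoop, is the one meant.
- Scoops: silver at (450,232) and a pink look-alike at (372,337). The silver one is meant.

Next I'll measure these and confirm in a crop.

```bash
python3 - <<'E'
from h import *
z=np.load('top0.npz'); im,d=z['im'],z['d']; W=cloud('top',d); hsv=cv2.cvtColor(im,cv2.COLOR_RGB2HSV)
H,S,V=[hsv[...,i].astype(int) for i in range(3)]; X,Y,Z=W[...,0],W[...,1],W[...,2]
print('table z',np.median(Z[400:440,180:280]), 'floor pt',W[340:350,200:210].reshape(-1,3).mean(0))
roi=lambda u0,u1,v0,v1:np.pad(np.ones((v1-v0,u1-u0),bool),((v0,480-v1),(u0,640-u1)))
def rect(n,m,zz=None):
    P=W[m&(d>0)]; 
    if zz is not None:  # cast onto plane
        v,u=np.nonzero(m); P=np.array([ray('top',a,b,zz) for a,b in zip(u,v)])
    r=cv2.minAreaRect((P[:,:2]*1000).astype(np.float32)); print(n,len(P),'c',np.round(r[0],1),'size',np.round(r[1],1),'ang',round(r[2],1),'z',np.percentile(P[:,2],[5,50,95]).round(3))
    return P
blue=(H>100)&(H<125)&(S>120)&roi(195,285,165,285)
rect('bin all',blue); rect('binfloor',blue&(abs(Z-.004)<.004)); rect('binrim',blue&(Z>.052))
yel=(H>20)&(H<32)&(S>140)&roi(310,390,172,285)
rect('tray',yel); rect('trayrim',yel&(Z>.038)); rect('trayfloor',yel&(Z<.010))
mat=(V<70)&roi(405,480,205,280)
rect('mat',mat&(Z<.012),.004); rect('smallmat',(V<70)&roi(425,480,295,355),.004)
h=rect('handle',mat&(Z>.02))
print('handle line', [ (k,h[(h[:,2]>k-.006)&(h[:,2]<k+.006)].mean(0).round(4)) for k in (.03,.045,.06,.075,.09,.1,.11) if ((h[:,2]>k-.006)&(h[:,2]<k+.006)).any()])
sil=(S<60)&(V>90)&roi(415,485,200,262)
p=rect('scoop',sil); rect('scoop lowfloor',sil&(Z<.012)); 
red=((H<6)|(H>174))&(S>150)&roi(205,275,180,240)
n,l,st,c=cv2.connectedComponentsWithStats(red.astype(np.uint8)); print(st[1:,4],c[1:].round(1).tolist())
for cc in c[1:]: print('knob',ray('top',*cc,.0165).round(4))
bg=cv2.resize(im[190:290,400:500],(600,600),interpolation=cv2.INTER_CUBIC); cv2.imwrite('pics/scoop0.png',bg[...,::-1])
E
```

```text
table z 0.0009363101536704404 floor pt [0.31629154 0.34263729 0.00103571]
bin all 4879 c [612.8 257.3] size [230.9 142.5] ang 7.1 z [0.001 0.008 0.065]
binfloor 2410 c [601.9 261.3] size [193.5 116. ] ang 7.2 z [0.001 0.005 0.007]
binrim 1075 c [612.8 257.3] size [230.9 142.5] ang 7.1 z [0.055 0.063 0.068]
tray 4530 c [604.2 -14.5] size [229.6 132.8] ang 8.7 z [0.001 0.006 0.047]
trayrim 633 c [603.9 -12.1] size [229.6 128. ] ang 8.7 z [0.04  0.046 0.05 ]
trayfloor 3523 c [605.8 -15.7] size [219.4 129.8] ang 8.6 z [0.001 0.005 0.009]
mat 1282 c [ 577.4 -248.6] size [133.5 142.3] ang 87.1 z [0.004 0.004 0.004]
smallmat 1580 c [ 373.1 -264.3] size [93.2 99.9] ang 89.6 z [0.004 0.004 0.004]
handle 249 c [ 531.7 -244.8] size [22.6 63.7] ang 78.9 z [0.051 0.086 0.114]
handle line [(0.045, array([ 0.5598, -0.2474,  0.0472])), (0.06, array([ 0.5517, -0.2465,  0.0604])), (0.075, array([ 0.5402, -0.2447,  0.0744])), (0.09, array([ 0.5275, -0.2426,  0.0898])), (0.1, array([ 0.5187, -0.2409,  0.1002])), (0.11, array([ 0.5086, -0.2392,  0.1102]))]
scoop 1531 c [ 606.1 -263.7] size [113.9  93.5] ang 79.7 z [0.002 0.007 0.031]
scoop lowfloor 1314 c [ 607.9 -263.6] size [114.2  90. ] ang 80.5 z [0.002 0.006 0.01 ]
[24  1 21 33 26 25] [[245.3, 200.1], [230.0, 198.0], [232.0, 202.3], [238.6, 211.3], [247.5, 220.7], [233.6, 222.1]]
knob [0.6759 0.2495 0.0165]
knob [0.6809 0.2882 0.0165]
knob [0.6701 0.2827 0.0165]
knob [0.6475 0.2656 0.0165]
knob [0.6238 0.2426 0.0165]
knob [0.62   0.2773 0.0165]
```

View pics/scoop0.png

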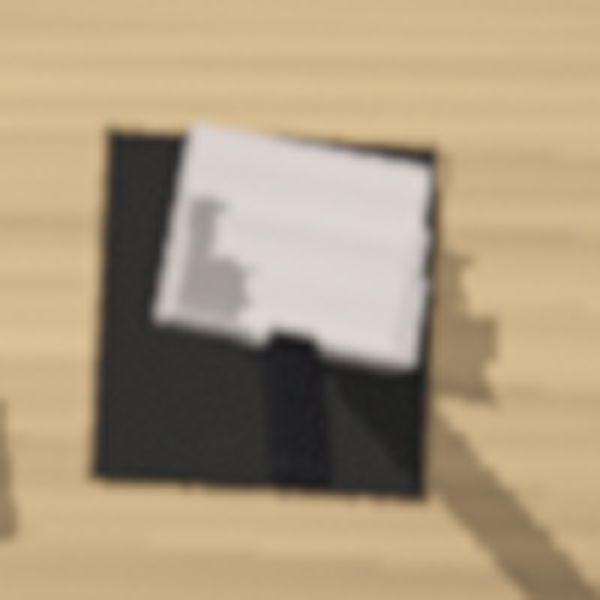

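The crop shows the silver scoop on the larger mat: handle at about (298,410), pan corners (190,125), (432,160), (415,370), (155,320). It is the one meant.

```bash
cat >> h.py <<'E'
def Rt(yaw,tilt): return (Ro.from_euler('z',yaw,degrees=True)*Ro.from_euler('x',180,degrees=True)*Ro.from_euler('y',tilt,degrees=True))
def go(p,R,label='',s=None):
    """shift (mm, tool axes) and turn (deg) from the present pose to p,R"""
    s=s or read_state(); R0=Ro.from_quat(s['tool_rot'])
    print(label,(R0.inv().apply(np.array(p)-s['position'])*1000).round(1).tolist(),(R0.inv()*R).as_rotvec(degrees=True).round(1).tolist())
def tcp(G,R): return np.array(G)+.019*R.as_matrix()[:,2]
E
python3 - <<'E'
from h import *
a=ray('top',431.7,210.8,.0055);b=ray('top',472,216.7,.0055); print('lip',a,b,np.linalg.norm(a-b),(a+b)/2)
c=ray('top',425.8,243.3,.036);e=ray('top',469.2,251.7,.036);print('back top',c,e,np.linalg.norm(c-e),(c+e)/2)
yaw=np.degrees(np.arctan2(*(b-a)[:2]*[1,-1]));print('yaw',yaw, np.degrees(np.arctan2(*(e-c)[:2]*[1,-1])))
z=np.load('side0.npz'); im,d=z['im'],z['d']; W=cloud('side',d); hsv=cv2.cvtColor(im,cv2.COLOR_RGB2HSV)
H,S,V=[hsv[...,i].astype(int) for i in range(3)]
m=np.zeros((480,640),bool); m[290:350,340:425]=1
h=W[m&(V<70)&(W[...,2]>.02)]; print('side handle',len(h),[(k,h[abs(h[:,2]-k)<.006].mean(0).round(4).tolist()) for k in (.06,.075,.09)])
bo=np.array([.600,.256]); 
red=((H<6)|(H>174))&(S>150); red[:, :265]=0; red[:,318:]=0; red[:185]=0; red[230:]=0
n,l,st,c=cv2.connectedComponentsWithStats(red.astype(np.uint8)); print(st[1:,4])
P=W[red]; print('red z range',P[:,2].min(),P[:,2].max(),P[:,:2].min(0),P[:,:2].max(0))
E
```

```text
lip [ 0.65586975 -0.21872415  0.0055    ] [ 0.64203064 -0.31939541  0.0055    ] 0.10161803043143293 [ 0.64895019 -0.26905978  0.0055    ]
back top [ 0.57049234 -0.19813317  0.036     ] [ 0.55120875 -0.30335147  0.036     ] 0.10697078632204282 [ 0.56085055 -0.25074232  0.036     ]
yaw -7.827294778652352 -10.38546953931353
side handle 207 [(0.06, [0.5436, -0.2581, 0.0603]), (0.075, [0.5335, -0.2545, 0.0749]), (0.09, [0.5192, -0.2524, 0.0902])]
[51  8 25  7]
red z range 0.011577881574145904 0.030349778305772436 [0.60982665 0.23251713] [0.67944212 0.2858772 ]
```

Emit:
jog_arm([
  {"translation":[-20,-50,-20],"rotation":[0,0,8]},
  {"translation":[-40,-95,-30],"rotation":[0,0,16]},
  {"translation":[-60,-140,-30],"rotation":[0,0,24]},
  {"translation":[-85,-183,-30],"rotation":[0,0,32]},
  {"translation":[-120,-213,-30],"rotation":[0,0,40]},
  {"translation":[-165,-230,-30],"rotation":[0,0,48]},
  {"translation":[-210,-245,-30],"rotation":[0,0,56]},
  {"translation":[-258,-255,-30],"rotation":[0,0,64]},
  {"translation":[-305,-270,-30],"rotation":[0,0,72]},
  {"translation":[-350,-290,-30],"rotation":[0,0,80]},
  {"translation":[-390,-320,-30],"rotation":[0,0,88]},
  {"translation":[-425,-350,-30],"rotation":[0,0,96]},
], gripper=87)

```text
time: 1.3
position: [0.5025, 0.0647, 0.2522]
tool_rot: [0.873, 0.487, -0.0, 0.0]
wrist_force: [1.3, 0.2, -0.5]
width: 1.0
grasp_force: 0.0
```

```bash
python3 - <<'E'
from h import *
R=Rt(-10.5,25); G=[.529,-.245,.076]; T=tcp(G,R); print(T)
go(T-.1*R.as_matrix()[:,2],R,'hover'); print(read_state()['joint_positions'])
E
```

```text
[ 0.53689529 -0.24646331  0.05878015]
hover [-262.0, 153.1, 103.0] [-15.0, 21.9, 67.7]
[-0.65531601  0.04156105  0.45390048  1.74465853 -0.01812164  1.35994042
 -0.75053867]
```

Emit:
jog_arm([
  {"translation":[-30,18,12],"rotation":[-1.6,2.4,7.5]},
  {"translation":[-60,35,24],"rotation":[-3.3,4.9,15]},
  {"translation":[-90,53,36],"rotation":[-5,7.3,22.6]},
  {"translation":[-120,70,48],"rotation":[-6.7,9.7,30]},
  {"translation":[-150,88,60],"rotation":[-8.3,12.2,37.6]},
  {"translation":[-180,106,72],"rotation":[-10,14.6,45]},
  {"translation":[-210,123,84],"rotation":[-11.7,17,52.7]},
  {"translation":[-236,138,93],"rotation":[-13.3,19.5,60.2]},
  {"translation":[-262,153,103],"rotation":[-15,21.9,67.7]},
  {"translation":[-262,153,103],"rotation":[-15,21.9,67.7]},
  {"translation":[-262,153,103],"rotation":[-15,21.9,67.7]},
])

```text
time: 2.4
position: [0.4958, -0.2364, 0.1491]
tool_rot: [0.973, -0.086, 0.215, 0.019]
wrist_force: [0.4, 1.1, -1.0]
width: 0.998
grasp_force: 0.0
```

```bash
python3 - <<'E'
from h import *
R=Rt(-10.5,25); G=[.529,-.245,.076]; T=tcp(G,R)
s=read_state(); print(s['position'],s['joint_positions'].round(2) if hasattr(s['joint_positions'],'round') else s['joint_positions']); go(T,R,'grasp')
im,d=read_camera('wrist'); cv2.imwrite('pics/w1.png',im[...,::-1])
E
```

```text
[ 0.49577581 -0.23641227  0.14913891] [-0.33 -0.12  0.73  2.16 -0.03  0.65 -1.31]
grasp [0.2, 2.7, 99.7] [-0.2, 0.1, 0.3]
```

View pics/w1.png

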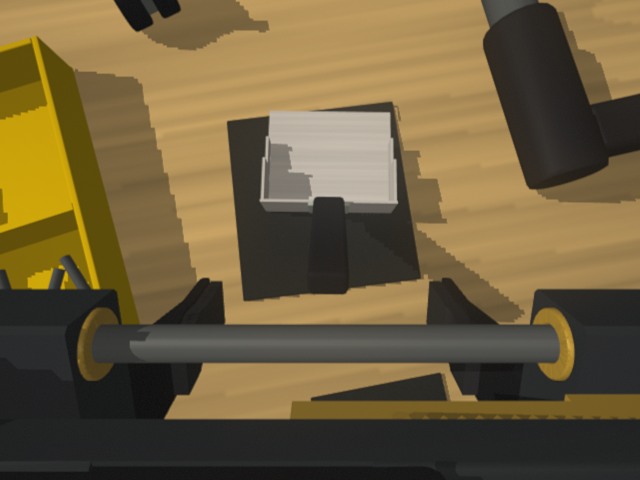

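The wrist view shows the handle at column 329, between the fingers (centre about 325), and the lip level at row 112. The yaw is right, so I descend and grip.

Emit:
jog_arm([
  {"translation":[0,1,35]},
  {"translation":[0,2,65]},
  {"translation":[0,2.5,85]},
  {"translation":[0,2.5,95]},
  {"translation":[0,2.5,100]},
  {"translation":[0,2.5,100]},
])

```text
schema error: expected keys translation, rotation
```

Emit:
jog_arm([
  {"translation":[0,0,0]},
  {"translation":[0,0,0]},
  {"translation":[0,0,0]},
  {"translation":[0,0,0]},
  {"translation":[0,0,0]},
  {"translation":[0,0,0]},
  {"translation":[0,0,0]},
  {"translation":[0,0,0]},
], gripper=0)

```text
schema error: expected keys translation, rotation
```

```bash
python3 - <<'E'
from h import *
import json
s=read_state(); print(s['width']*87,s['grasp_force'],s['position'],s['wrist_force']); json.dump({k:np.array(s[k]).tolist() for k in('position','tool_rot')},open('grasp.json','w'))
E
```

```text
86.8256439582476 0.0 [ 0.4964407  -0.23582419  0.14960172] [0.61869272 1.15232409 0.26942046]
```

Emit:
jog_arm([
  {"translation":[0,1,35],"rotation":[0,0,0]},
  {"translation":[0,2,65],"rotation":[0,0,0]},
  {"translation":[0,2.5,85],"rotation":[0,0,0]},
  {"translation":[0,2.5,95],"rotation":[0,0,0]},
  {"translation":[0,2.5,100],"rotation":[0,0,0]},
  {"translation":[0,2.5,100],"rotation":[0,0,0]},
])

```text
time: 3.05
position: [0.5379, -0.2455, 0.0587]
tool_rot: [0.973, -0.085, 0.215, 0.019]
wrist_force: [0.3, 1.3, -0.0]
width: 0.998
grasp_force: 0.0
```

Emit:
jog_arm([
  {"translation":[0,0,0],"rotation":[0,0,0]},
  {"translation":[0,0,0],"rotation":[0,0,0]},
  {"translation":[0,0,0],"rotation":[0,0,0]},
  {"translation":[0,0,0],"rotation":[0,0,0]},
  {"translation":[0,0,0],"rotation":[0,0,0]},
  {"translation":[0,0,0],"rotation":[0,0,0]},
  {"translation":[0,0,0],"rotation":[0,0,0]},
  {"translation":[0,0,0],"rotation":[0,0,0]},
], gripper=0)

```text
time: 3.85
position: [0.5374, -0.2463, 0.0588]
tool_rot: [0.972, -0.086, 0.216, 0.019]
wrist_force: [0.5, -0.3, 0.9]
width: 0.355
grasp_force: 0.0
```

```bash
python3 - <<'E'
from h import *
import json
s=read_state(); print(s['width']*87,s['grasp_force'],s['position'],s['wrist_force'],s['time']); json.dump({k:np.array(s[k]).tolist() for k in('position','tool_rot')},open('grasp.json','w'))
print(Ro.from_quat(s['tool_rot']).as_matrix().round(3))
E
```

```text
30.92043927104841 0.0 [ 0.53742879 -0.24634817  0.05882868] [ 0.5182152  -0.30860949  0.92728729] 3.85
[[ 0.892 -0.176  0.416]
 [-0.16  -0.984 -0.074]
 [ 0.422 -0.    -0.906]]
```

Emit:
jog_arm([
  {"translation":[0,0,0],"rotation":[0,0,0]},
  {"translation":[0,0,0],"rotation":[0,0,0]},
  {"translation":[0,0,0],"rotation":[0,0,0]},
  {"translation":[0,0,0],"rotation":[0,0,0]},
  {"translation":[0,0,0],"rotation":[0,0,0]},
])

```text
time: 4.35
position: [0.5375, -0.2464, 0.0589]
tool_rot: [0.972, -0.086, 0.216, 0.019]
wrist_force: [0.6, 0.5, 0.2]
width: 0.256
grasp_force: 30.0
```

Emit:
jog_arm([
  {"translation":[2,0,-4.5],"rotation":[0,0,0]},
  {"translation":[6,0,-14],"rotation":[0,0,0]},
  {"translation":[13,0,-27],"rotation":[0,0,0]},
  {"translation":[21,0,-45],"rotation":[0,0,0]},
  {"translation":[32,0,-68],"rotation":[0,0,0]},
  {"translation":[42,0,-91],"rotation":[0,0,0]},
  {"translation":[48,0,-103],"rotation":[0,0,0]},
  {"translation":[51,0,-109],"rotation":[0,0,0]},
  {"translation":[51,0,-109],"rotation":[0,0,0]},
])

```text
time: 5.25
position: [0.5378, -0.2463, 0.1798]
tool_rot: [0.972, -0.086, 0.216, 0.019]
wrist_force: [0.7, 0.4, -1.9]
width: 0.249
grasp_force: 30.0
```

```bash
python3 - <<'E'
from h import *
s=read_state(); print(s['width']*87,s['grasp_force'],s['position'],s['wrist_force'],s['time'],s['joint_positions'])
R=Ro.from_quat(s['tool_rot']); M=R.as_matrix()
im,d=read_camera('top'); W=cloud('top',d); np.savez('top1.npz',im=im,d=d); hsv=cv2.cvtColor(im,cv2.COLOR_RGB2HSV); 
X,Y,Z=W[...,0],W[...,1],W[...,2]
m=(hsv[...,1]<60)&(hsv[...,2]>90)&(Z>.10)&(Z<.18)&(X>.45)&(X<.72)&(Y<-.15)&(Y>-.36)
P=W[m]; G=np.array(s['position'])-.019*M[:,2]
yaw=np.degrees(np.arctan2(M[1,0],M[0,0])); Rs=Ro.from_euler('z',yaw,degrees=True)
Q=Rs.inv().apply(P-G)*1000   # scoop-aligned, from grip
print(len(P),yaw); fl=Q[Q[:,2]<-60]; print(np.percentile(Q,[1,50,99],0).round(1))
A=np.c_[fl[:,:2],np.ones(len(fl))]; print('plane slope',np.linalg.lstsq(A,fl[:,2],rcond=None)[0], np.percentile(fl,[1,50,99],0).round(1))
# where it should be: lip at x=+120.5, floor top z=-70, y 0+-50
im,d=read_camera('wrist'); cv2.imwrite('pics/w2.png',im[...,::-1])
E
```

```text
21.69064788806914 29.97554039116949 [ 0.53779521 -0.24632868  0.17978124] [ 0.74854974  0.41335025 -1.91401942] 5.25 [-0.44626786 -0.04808803  0.85514231  2.03836907 -0.0992397   0.71168603
 -1.2708395 ]
1654 -10.177767135835975
[[ 34.4 -50.  -74.5]
 [ 76.8  -1.6 -68.8]
 [118.9  49.3 -36.2]]
plane slope [-1.58603057e-02  3.18975630e-03 -6.77635767e+01] [[ 41.  -49.4 -74.6]
 [ 80.9  -1.8 -69.2]
 [118.9  48.9 -62.1]]
```

```bash
cat >> h.py <<'E'
import json
BIN=(np.array([.600,.256,0]),7.1); TRAY=(np.array([.604,-.013,0]),8.7)
_g=json.load(open('grasp.json')); REL=Ro.from_euler('z',-10.2,degrees=True).inv()*Ro.from_quat(_g['tool_rot'])
def lip(F,L,phi,label=''):
    """tool shift to bring lip's lower edge to L (mm, frame F) with the pan tipped lip-up by phi"""
    o,yaw=F; Rz=Ro.from_euler('z',yaw,degrees=True); Rs=Rz*Ro.from_euler('y',-phi,degrees=True)
    Gp=o+Rz.apply(np.array(L)/1000)+Rs.apply([-.1203,0,.072]); R=Rs*REL
    go(tcp(Gp,R),R,label)
def liphere(F):
    s=read_state(); o,yaw=F; R=Ro.from_quat(s['tool_rot']); Rs=R*REL.inv()
    L=np.array(s['position'])-.019*R.as_matrix()[:,2]-Rs.apply([-.1203,0,.072])
    Rz=Ro.from_euler('z',yaw,degrees=True); e=(Rz.inv()*Rs).as_euler('ZYX',degrees=True)
    print('lip',(Rz.inv().apply(L-o)*1000).round(1),'phi',-e[1].round(1),'yaw',e[0].round(1),'F',np.round(s['wrist_force'],1),'t',s['time'],'w',s['width']*87)
E
python3 - <<'E'
from h import *
liphere(BIN); lip(BIN,[0,1,130],0,'over bin'); lip(BIN,[0,1,60],0,'x'); print(read_state()['joint_positions'])
E
```

```text
lip [ -17.4 -523.8  123.3] phi -0.1 yaw -17.3 F [-0.1 -0.8 -2.6] t 5.35 w 21.73329766230205
over bin [-119.0, -473.0, -62.3] [7.3, 0.1, -15.7]
x [-148.5, -473.0, 1.2] [7.3, 0.1, -15.7]
[-0.44592696 -0.04623072  0.85513534  2.03993672 -0.10013826  0.7110941
 -1.27002578]
```

Emit:
jog_arm([
  {"translation":[-6,-24,-3],"rotation":[0.4,0,-0.8]},
  {"translation":[-17,-66,-9],"rotation":[1,0,-2.2]},
  {"translation":[-28,-111,-14.5],"rotation":[1.7,0,-3.7]},
  {"translation":[-39,-156,-20.5],"rotation":[2.4,0,-5.2]},
  {"translation":[-50.5,-201,-26.5],"rotation":[3.1,0,-6.7]},
  {"translation":[-62,-246,-32.5],"rotation":[3.8,0,-8.2]},
  {"translation":[-73,-291,-38.3],"rotation":[4.5,0,-9.7]},
  {"translation":[-84.5,-336,-44.2],"rotation":[5.2,0,-11.2]},
  {"translation":[-96,-381,-50],"rotation":[5.9,0,-12.6]},
  {"translation":[-107,-425,-56],"rotation":[6.6,0,-14.1]},
  {"translation":[-115,-457,-60],"rotation":[7,0,-15.2]},
  {"translation":[-119,-473,-62.3],"rotation":[7.3,0.1,-15.7]},
])

```text
time: 6.55
position: [0.4877, 0.2457, 0.1839]
tool_rot: [0.974, 0.063, 0.216, -0.013]
wrist_force: [0.2, -0.4, -2.0]
width: 0.248
grasp_force: 30.0
```

```bash
python3 - <<'E'
from h import *
im,d=read_camera('wrist'); cv2.imwrite('pics/w2.png',im[...,::-1])
liphere(BIN); [lip(BIN,[0,1,z],p,f'z{z}') for z,p in ((100,0),(50,-3),(20,-3),(10,-3),(5,-3))]
E
```

```text
lip [ -0.4   5.5 129.4] phi 0.0 yaw 0.3 F [-1.2  2.2 -2.1] t 6.6 w 22.009760367373357
z100 [-12.1, 3.9, 26.8] [-0.1, -0.0, 0.3]
z50 [-28.0, 3.9, 68.1] [-0.1, -3.0, 0.3]
z20 [-40.7, 3.9, 95.3] [-0.1, -3.0, 0.3]
z10 [-44.9, 3.9, 104.4] [-0.1, -3.0, 0.3]
z5 [-47.0, 3.9, 108.9] [-0.1, -3.0, 0.3]
```

View pics/w2.png

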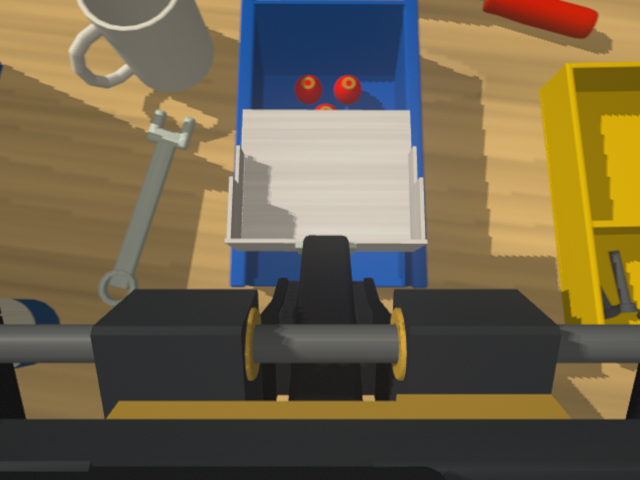

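The wrist view shows the pan (columns 243–410) centred over the bin (240–417), with the knobs ahead of the lip. I descend in stages.

Emit:
jog_arm([
  {"translation":[-4,0,9],"rotation":[0,0,0]},
  {"translation":[-12,0,27],"rotation":[0,0,0]},
  {"translation":[-20,0,47],"rotation":[0,-1.5,0]},
  {"translation":[-28,0,68],"rotation":[0,-3,0]},
  {"translation":[-34.5,0,82],"rotation":[0,-3,0]},
  {"translation":[-40.5,0,95],"rotation":[0,-3,0]},
  {"translation":[-43,0,100],"rotation":[0,-3,0]},
  {"translation":[-45,0,104.5],"rotation":[0,-3,0]},
  {"translation":[-45,0,104.5],"rotation":[0,-3,0]},
  {"translation":[-45,0,104.5],"rotation":[0,-3,0]},
])

```text
time: 7.6
position: [0.4929, 0.2431, 0.0722]
tool_rot: [0.98, 0.061, 0.192, -0.012]
wrist_force: [-0.6, -0.9, -2.9]
width: 0.244
grasp_force: 30.0
```

```bash
python3 - <<'E'
from h import *
liphere(BIN); [lip(BIN,[0,1,z],-3,f'z{z}') for z in (7,5,4,3,2)]
im,d=read_camera('wrist'); cv2.imwrite('pics/w3.png',im[...,::-1])
E
```

```text
lip [ 1.5  0.4 11.9] phi -2.9 yaw -0.0 F [-0.6 -0.9 -2.9] t 7.6 w 21.21118077393604
z7 [-3.0, -0.5, 3.8] [0.0, -0.1, 0.0]
z5 [-3.7, -0.5, 5.7] [0.0, -0.1, 0.0]
z4 [-4.1, -0.5, 6.6] [0.0, -0.1, 0.0]
z3 [-4.5, -0.5, 7.5] [0.0, -0.1, 0.0]
z2 [-4.9, -0.5, 8.4] [0.0, -0.1, 0.0]
```

View pics/w3.png

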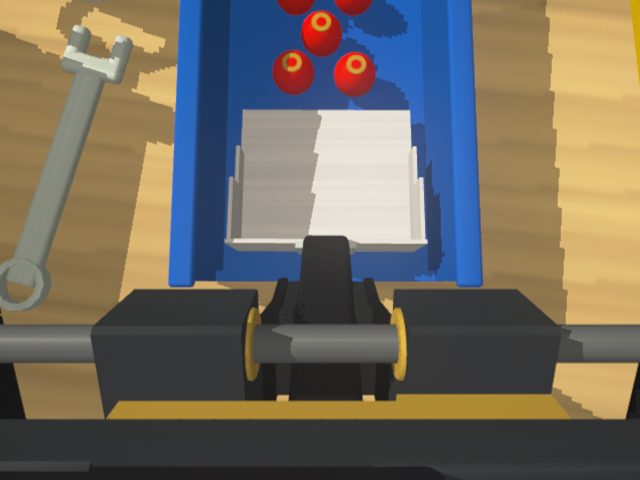

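The view shows all five knobs ahead of the lip (lip at row 110) and the pan clear of the side walls. I touch down gently.

Emit:
jog_arm([
  {"translation":[-1.5,0,2],"rotation":[0,0,0]},
  {"translation":[-3,0,4],"rotation":[0,0,0]},
  {"translation":[-3.4,0,5],"rotation":[0,0,0]},
  {"translation":[-3.8,0,6],"rotation":[0,0,0]},
  {"translation":[-3.8,0,6],"rotation":[0,0,0]},
])

```text
time: 8.15
position: [0.4912, 0.2431, 0.0647]
tool_rot: [0.98, 0.061, 0.191, -0.012]
wrist_force: [0.3, 0.1, -1.4]
width: 0.25
grasp_force: 30.0
```

```bash
python3 - <<'E'
from h import *
liphere(BIN); [lip(BIN,[0,1,z],-3,f'z{z}') for z in (4,3,2)]
E
```

```text
lip [-0.2  0.7  4.3] phi -2.9 yaw 0.0 F [ 0.3  0.1 -1.4] t 8.15 w 21.74594800186904
z4 [0.2, -0.3, 0.2] [0.0, -0.1, 0.0]
z3 [-0.2, -0.3, 1.1] [0.0, -0.1, 0.0]
z2 [-0.5, -0.3, 2.0] [0.0, -0.1, 0.0]
```

Emit:
jog_arm([
  {"translation":[-0.3,0,0.7],"rotation":[0,0,0]},
  {"translation":[-0.5,0,1.2],"rotation":[0,0,0]},
  {"translation":[-0.5,0,1.2],"rotation":[0,0,0]},
])

```text
time: 8.45
position: [0.4917, 0.2434, 0.0641]
tool_rot: [0.979, 0.061, 0.192, -0.012]
wrist_force: [-2.7, -0.5, 4.1]
width: 0.25
grasp_force: 30.0
```

```bash
python3 - <<'E'
from h import *
liphere(BIN); [lip(BIN,[x,1,3.5],-3,f'x{x}') for x in (0,30,60,80,90)]
E
```

```text
lip [0.4 0.9 3.8] phi -2.8 yaw 0.0 F [-2.7 -0.5  4.1] t 8.45 w 21.75474785327715
x0 [-0.2, -0.1, -0.1] [-0.0, -0.2, 0.0]
x30 [27.6, -0.1, 11.2] [-0.0, -0.2, 0.0]
x60 [55.4, -0.1, 22.6] [-0.0, -0.2, 0.0]
x80 [73.9, -0.0, 30.1] [-0.0, -0.2, 0.0]
x90 [83.1, -0.0, 33.9] [-0.0, -0.2, 0.0]
```

Emit:
jog_arm([
  {"translation":[4.6,0,1.9],"rotation":[0,0,0]},
  {"translation":[9.3,0,3.8],"rotation":[0,0,0]},
  {"translation":[13.9,0,5.7],"rotation":[0,0,0]},
  {"translation":[18.5,0,7.6],"rotation":[0,0,0]},
  {"translation":[23.2,0,9.5],"rotation":[0,0,0]},
  {"translation":[27.8,0,11.3],"rotation":[0,0,0]},
  {"translation":[32.4,0,13.2],"rotation":[0,0,0]},
  {"translation":[37,0,15.1],"rotation":[0,0,0]},
  {"translation":[41.7,0,17],"rotation":[0,0,0]},
  {"translation":[46.3,0,18.9],"rotation":[0,0,0]},
  {"translation":[51,0,20.8],"rotation":[0,0,0]},
  {"translation":[55.6,0,22.7],"rotation":[0,0,0]},
])

```text
time: 9.65
position: [0.5515, 0.2512, 0.064]
tool_rot: [0.979, 0.061, 0.192, -0.012]
wrist_force: [-4.9, -0.5, 7.3]
width: 0.249
grasp_force: 30.0
```

```bash
python3 - <<'E'
from h import *
liphere(BIN); [lip(BIN,[x,1,3.5],-3,f'x{x}') for x in (60,70,80,90,95)]
im,d=read_camera('wrist'); cv2.imwrite('pics/w4.png',im[...,::-1])
E
```

```text
lip [60.7  1.3  3.7] phi -2.8 yaw 0.0 F [-4.9 -0.5  7.3] t 9.65 w 21.68452224160297
x60 [-0.5, 0.2, -0.3] [-0.0, -0.2, 0.0]
x70 [8.8, 0.2, 3.4] [-0.0, -0.2, 0.0]
x80 [18.1, 0.2, 7.2] [-0.0, -0.2, 0.0]
x90 [27.3, 0.2, 11.0] [-0.0, -0.2, 0.0]
x95 [32.0, 0.2, 12.9] [-0.0, -0.2, 0.0]
```

View pics/w4.png

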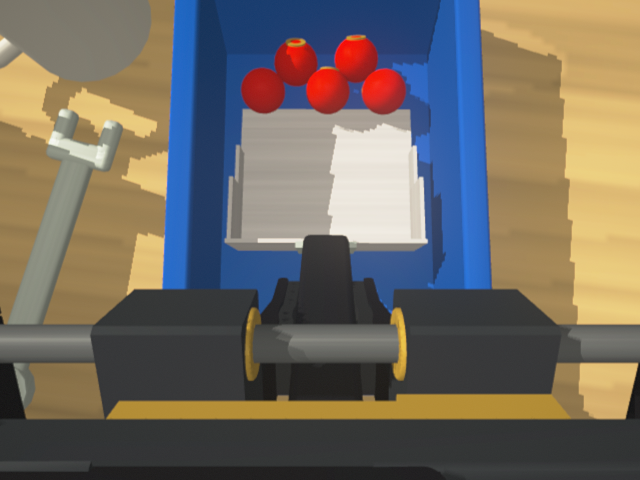

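The view shows two knobs at the far wall and three right at the lip, all within the pan's width (columns 243–410). I push on to the wall's foot.

Emit:
jog_arm([
  {"translation":[4,0,1.6],"rotation":[0,0,0]},
  {"translation":[8,0,3.3],"rotation":[0,0,0]},
  {"translation":[12,0,4.9],"rotation":[0,0,0]},
  {"translation":[16,0,6.5],"rotation":[0,0,0]},
  {"translation":[20,0,8.2],"rotation":[0,0,0]},
  {"translation":[24,0,9.8],"rotation":[0,0,0]},
  {"translation":[27,0,11],"rotation":[0,0,0]},
  {"translation":[29.5,0,12],"rotation":[0,0,0]},
  {"translation":[29.5,0,12],"rotation":[0,0,0]},
])

```text
time: 10.6
position: [0.5831, 0.2551, 0.0638]
tool_rot: [0.979, 0.061, 0.192, -0.012]
wrist_force: [-2.0, 0.6, 5.1]
width: 0.251
grasp_force: 30.0
```

```bash
python3 - <<'E'
from h import *
liphere(BIN); [lip(BIN,[x,1,z],p,f'x{x},{z},{p}') for x,z,p in ((95,3.5,-3),(95,6,3),(98,12,9),(101,20,15),(105,30,20))]
im,d=read_camera('wrist'); cv2.imwrite('pics/w5.png',im[...,::-1])
E
```

```text
lip [92.6  1.2  3.6] phi -2.8 yaw 0.0 F [-2.   0.6  5.1] t 10.6 w 21.861185216979226
x95,3.5,-3 [2.5, 0.2, 0.8] [-0.0, -0.2, 0.0]
x95,6,3 [-6.3, 0.2, 7.2] [-0.0, 5.8, 0.0]
x98,12,9 [-10.0, 0.2, 12.4] [-0.0, 11.8, 0.0]
x101,20,15 [-12.0, 0.2, 16.7] [-0.0, 17.8, 0.0]
x105,30,20 [-10.0, 0.2, 18.3] [-0.0, 22.8, 0.0]
```

View pics/w5.png

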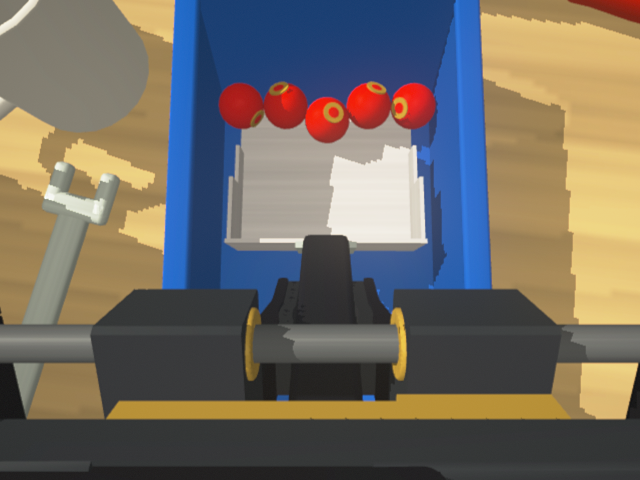

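The view shows the five knobs in one row along the far wall: three over the pan, and the outer two (columns 241 and 413) centred on the pan's edges. I back off, shift the pan 8 mm left and re-enter so that four are on the pan.

Emit:
jog_arm([
  {"translation":[-5,0,-2],"rotation":[0,0,0]},
  {"translation":[-14,0,-5.7],"rotation":[0,0,0]},
  {"translation":[-23,0,-9.4],"rotation":[0,0,0]},
  {"translation":[-23,-4,-9.4],"rotation":[0,0,0]},
  {"translation":[-23,-8,-9.4],"rotation":[0,0,0]},
  {"translation":[-19,-8,-7.8],"rotation":[0,0,0]},
  {"translation":[-15,-8,-6.1],"rotation":[0,0,0]},
  {"translation":[-11,-8,-4.5],"rotation":[0,0,0]},
  {"translation":[-7,-8,-2.9],"rotation":[0,0,0]},
  {"translation":[-3,-8,-1.2],"rotation":[0,0,0]},
  {"translation":[0,-8,0],"rotation":[0,0,0]},
  {"translation":[1,-8,0.4],"rotation":[0,0,0]},
])

```text
time: 11.85
position: [0.5828, 0.2628, 0.0632]
tool_rot: [0.98, 0.061, 0.191, -0.012]
wrist_force: [-4.8, 0.1, 5.1]
width: 0.253
grasp_force: 30.0
```

```bash
python3 - <<'E'
from h import *
liphere(BIN); [lip(BIN,[x,9,z],p,f'x{x},{z},{p}') for x,z,p in ((95,4,0),(95,7,4),(97.5,12,8),(101,20,14),(105,29,19),(107,40,19))]
im,d=read_camera('wrist'); cv2.imwrite('pics/w6.png',im[...,::-1])
E
```

```text
lip [93.1  8.8  2.8] phi -2.9 yaw 0.0 F [-4.8  0.1  5.1] t 11.85 w 22.016802945963274
x95,4,0 [-2.6, -0.2, 3.7] [0.0, 2.9, 0.0]
x95,7,4 [-7.8, -0.2, 6.9] [0.0, 6.9, 0.0]
x97.5,12,8 [-9.4, -0.2, 9.7] [0.0, 10.9, 0.0]
x101,20,14 [-11.0, -0.2, 14.1] [0.0, 16.9, 0.0]
x105,29,19 [-9.7, -0.2, 16.5] [0.0, 21.9, 0.0]
x107,40,19 [-3.7, -0.2, 7.1] [0.0, 21.9, 0.0]
```

View pics/w6.png

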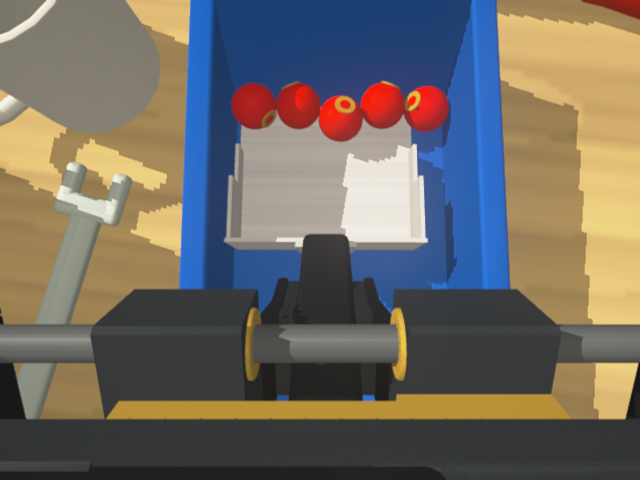

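The view shows four knobs (columns 254, 298, 341, 382) on the pan's lip (243–410) and the fifth at 427, off to the right. Now I tip back while the lip follows the leaning wall.

```bash
python3 - <<'E'
from h import *
[lip(BIN,[x,9,z],p,f'x{x},{z},{p}') for x,z,p in ((95,5,0),(96,8,2),(97,11,4),(98.5,14,6),(99.5,17,8),(102,23,12),(104,28,16),(105.5,34,20),(105.5,50,20),(100,70,20),(90,95,20))]
E
```

```text
x95,5,0 [-2.3, -0.2, 2.8] [0.0, 2.9, 0.0]
x96,8,2 [-3.5, -0.2, 3.3] [0.0, 4.9, 0.0]
x97,11,4 [-4.5, -0.2, 4.0] [0.0, 6.9, 0.0]
x98.5,14,6 [-5.0, -0.2, 5.0] [0.0, 8.9, 0.0]
x99.5,17,8 [-5.8, -0.2, 5.9] [0.0, 10.9, 0.0]
x102,23,12 [-6.6, -0.2, 8.1] [0.0, 14.9, 0.0]
x104,28,16 [-7.7, -0.2, 11.5] [0.0, 18.9, 0.0]
x105.5,34,20 [-8.5, -0.2, 14.0] [0.0, 22.9, 0.0]
x105.5,50,20 [-2.5, -0.2, -0.8] [0.0, 22.9, 0.0]
x100,70,20 [-0.0, -0.2, -21.4] [0.0, 22.9, 0.0]
x90,95,20 [0.1, -0.2, -48.3] [0.0, 22.9, 0.0]
```

Emit:
jog_arm([
  {"translation":[-2.3,0,2.8],"rotation":[0,2.9,0]},
  {"translation":[-3.5,0,3.3],"rotation":[0,4.9,0]},
  {"translation":[-4.5,0,4],"rotation":[0,6.9,0]},
  {"translation":[-5,0,5],"rotation":[0,8.9,0]},
  {"translation":[-5.8,0,5.9],"rotation":[0,10.9,0]},
  {"translation":[-6.2,0,7],"rotation":[0,12.9,0]},
  {"translation":[-6.6,0,8.1],"rotation":[0,14.9,0]},
  {"translation":[-7.2,0,9.8],"rotation":[0,16.9,0]},
  {"translation":[-7.7,0,11.5],"rotation":[0,18.9,0]},
  {"translation":[-8.5,0,14],"rotation":[0,22.9,0]},
  {"translation":[-8.5,0,14],"rotation":[0,22.9,0]},
])

```text
time: 13.0
position: [0.578, 0.2661, 0.0651]
tool_rot: [0.928, 0.054, 0.368, -0.008]
wrist_force: [-5.0, -13.7, 7.3]
width: 0.248
grasp_force: 29.9
```

```bash
python3 - <<'E'
from h import *
liphere(BIN); [lip(BIN,[x,9,z],p,f'x{x},{z},{p}') for x,z,p in ((105.5,50,20),(100,70,20),(90,95,20),(80,135,20))]
im,d=read_camera('wrist'); cv2.imwrite('pics/w7.png',im[...,::-1])
E
```

```text
lip [103.1  10.   48.1] phi 18.2 yaw -0.6 F [ -5.  -13.7   7.3] t 13.0 w 21.57038692828259
x105.5,50,20 [-0.1, 3.6, 2.9] [1.7, 1.9, 0.2]
x100,70,20 [9.6, 4.2, -15.5] [1.7, 1.9, 0.2]
x90,95,20 [19.4, 5.0, -40.5] [1.7, 1.9, 0.2]
x80,135,20 [39.4, 6.1, -76.6] [1.7, 1.9, 0.2]
```

View pics/w7.png

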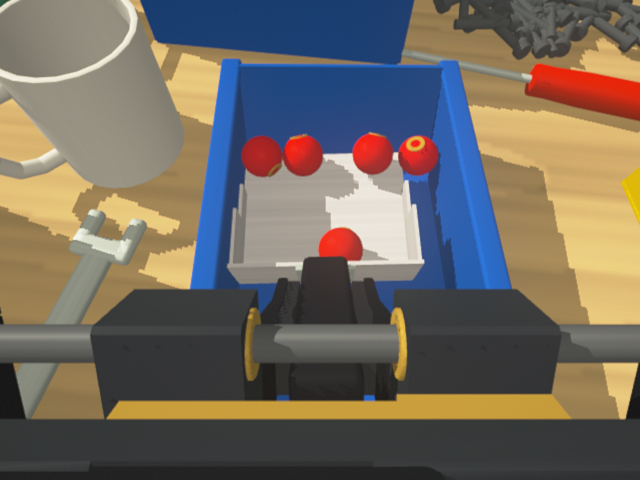

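The view shows one knob in the back of the pan, three standing on the lip against the wall, and the fifth at the right. The tool is not where I commanded it, so I check the joints.

```bash
python3 - <<'E'
from h import *
s=read_state(); print(np.round(s['joint_positions'],3),np.round(s['joint_vel'],3),s['position'],s['wrist_force'],s['ft_torque']); liphere(BIN)
im,d=read_camera('side'); np.savez('side2.npz',im=im,d=d); cv2.imwrite('pics/s2.png',cv2.resize(im[140:280,180:367],(800,600),interpolation=cv2.INTER_CUBIC)[...,::-1])
E
```

```text
[-1.759  0.474  1.159  2.258  0.371  0.069 -2.603] [ 0.069 -0.029 -0.056 -0.007  0.016 -0.009 -0.001] [0.57822393 0.26610171 0.0647427 ] [ -6.57505689 -12.25259022   5.92717027] [-1.46250627  1.3466366  -1.1440763 ]
lip [103.3  10.1  47.6] phi 18.1 yaw -0.6 F [ -6.6 -12.3   5.9] t 13.05 w 21.546118017008883
```

View pics/s2.png

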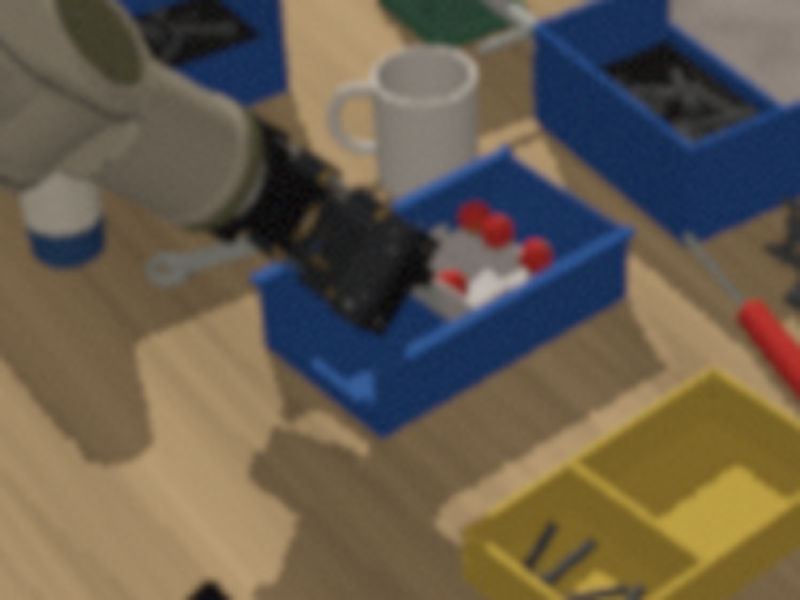

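The side crop shows the hand over the bin, clear of its walls, with the knobs at the lip. The cause is the joints: j6 and j7 are at the ends of their range. I reduce the forward tilt at once and close the gap between lip and wall. I have used up my pictures, so I'll work from numbers from here.

Emit:
jog_arm([
  {"translation":[5.3,0,-1.7],"rotation":[0,-2.5,0]},
  {"translation":[10.6,0,-3.5],"rotation":[0,-5,0]},
  {"translation":[10.6,0,-3.5],"rotation":[0,-5,0]},
])

```text
time: 13.4
position: [0.5849, 0.2671, 0.0751]
tool_rot: [0.944, 0.052, 0.325, -0.009]
wrist_force: [-3.0, -8.2, 1.1]
width: 0.248
grasp_force: 29.9
```

```bash
python3 - <<'E'
from h import *
s=read_state(); print(np.round(s['joint_positions'],3)); liphere(BIN)
[lip(BIN,[x,8,z],p,f'x{x},{z},{p}') for x,z,p in ((108,48,12),(112,48,9),(115,50,9))]
E
```

```text
[-1.579  0.333  0.988  2.177  0.383  0.232 -2.506]
lip [108.   10.   46.9] phi 13.0 yaw -0.9 F [-3.  -8.2  1.1] t 13.4 w 21.56125070562507
x108,48,12 [2.3, 4.9, -2.1] [1.4, -1.0, -0.3]
x112,48,9 [10.7, 4.9, -3.5] [1.4, -4.0, -0.3]
x115,50,9 [14.3, 4.9, -3.2] [1.4, -4.0, -0.3]
```

Emit:
jog_arm([
  {"translation":[3.5,1.6,-1.2],"rotation":[0.5,-1.3,-0.1]},
  {"translation":[7,3.3,-2.3],"rotation":[1,-2.7,-0.2]},
  {"translation":[10.7,4.9,-3.5],"rotation":[1.4,-4,-0.3]},
  {"translation":[12.5,4.9,-3.3],"rotation":[1.4,-4,-0.3]},
  {"translation":[12.5,4.9,-3.3],"rotation":[1.4,-4,-0.3]},
])

```text
time: 13.9
position: [0.5927, 0.2664, 0.0852]
tool_rot: [0.954, 0.061, 0.293, -0.019]
wrist_force: [-1.7, -2.1, -2.0]
width: 0.25
grasp_force: 30.0
```

```bash
cat >> h.py <<'E'
def knobs(n='wrist',box=None):
    """red blobs as points: depth cloud centres pushed half a ball along the ray"""
    P=camera_params(n); im,d=read_camera(n); W=cloud(n,d) if n!='wrist' else None
    f=240/np.tan(np.radians(P['vfov'])/2); R=np.array(P['R']); t=np.array(P['t']); c=-R.T@t
    hsv=cv2.cvtColor(im,cv2.COLOR_RGB2HSV); H,S,V=[hsv[...,i].astype(int) for i in range(3)]
    m=(((H<6)|(H>174))&(S>150)&(V>60)).astype(np.uint8)
    dt=cv2.distanceTransform(m,cv2.DIST_L2,5); out=[]
    while dt.max()>(5 if n=='wrist' else 2):
        v,u=np.unravel_index(dt.argmax(),dt.shape); r=dt[v,u]
        dd=d[v,u]; 
        if dd<=0: dt[v,u]=0; continue
        X=np.array([(u-P['cx'])/f,(v-P['cy'])/f,1])*dd; X=X*(1+.0105/np.linalg.norm(X)); w=R.T@(X-t)
        out.append((u,v,r,w)); cv2.circle(dt,(int(u),int(v)),int(1.3*f*.0125/dd),0,-1)
    return im,d,out
def inframe(w,F): return (Ro.from_euler('z',F[1],degrees=True).inv().apply(np.array(w)-F[0])*1000).round(0)
def inscoop(w):
    s=read_state(); R=Ro.from_quat(s['tool_rot']); G=np.array(s['position'])-.019*R.as_matrix()[:,2]
    return ((R*REL.inv()).inv().apply(np.array(w)-G)*1000+[-78,0,72]).round(0)
def show(F,n='wrist'):
    im,d,o=knobs(n)
    for u,v,r,w in o: print(u,v,round(float(r),1),'frame',inframe(w,F),'scoop',inscoop(w))
E
python3 - <<'E'
from h import *
s=read_state(); print(np.round(s['joint_positions'],3)); liphere(BIN); show(BIN)
E
```

```text
[-1.363  0.26   0.796  2.113  0.284  0.326 -2.322]
lip [113.6  11.7  48.9] phi 9.2 yaw 0.2 F [-1.7 -2.1 -2. ] t 13.9 w 21.763446746158394
634 94 19.8 frame [ 154. -205.   15.] scoop [  76. -217.  -40.]
331 222 19.8 frame [48.  9. 38.] scoop [-24.  -2.  -1.]
604 87 19.6 frame [ 160. -185.   15.] scoop [  82. -197.  -41.]
305 150 19.0 frame [98. 25. 33.] scoop [ 24.  14. -13.]
356 150 18.8 frame [97. -6. 35.] scoop [ 23. -18. -12.]
579 81 18.2 frame [ 166. -170.   13.] scoop [  88. -182.  -43.]
261 147 14.6 frame [99. 52. 35.] scoop [ 25.  41. -12.]
556 82 11.4 frame [ 167. -155.   10.] scoop [  89. -167.  -47.]
419 174 11.0 frame [ 85. -47.  25.] scoop [ 10. -58. -19.]
```

The knobs' heights suggest that the scoop has turned in the grip. I measure the pan plane in the tool frame.

```bash
cat >> h.py <<'E'
def pan():
    s=read_state(); P=camera_params('wrist'); im,d=read_camera('wrist')
    f=240/np.tan(np.radians(P['vfov'])/2); R=np.array(P['R']); t=np.array(P['t'])
    v,u=np.mgrid[:480,:640]; W=(np.stack([(u-P['cx'])/f*d,(v-P['cy'])/f*d,d],-1)-t)@R
    hsv=cv2.cvtColor(im,cv2.COLOR_RGB2HSV); m=(hsv[...,1]<45)&(hsv[...,2]>80)&(d>0)&(v<262)&(u>215)&(u<440)
    Rw=Ro.from_quat(s['tool_rot']); G=np.array(s['position'])-.019*Rw.as_matrix()[:,2]
    Q=(Rw*REL.inv()).inv().apply(W[m]-G)*1000   # nominal scoop axes from the grip
    A=Q[abs(Q[:,1])<38]; A=A[(A[:,0]>40)]
    for i in range(6):
        c=np.linalg.lstsq(np.c_[A[:,:2],np.ones(len(A))],A[:,2],rcond=None)[0]; r=A[:,2]-np.c_[A[:,:2],np.ones(len(A))]@c
        A=A[abs(r)<max(2,1.5*r.std())]
    print('pan n',m.sum(),len(A),'slope deg x,y',np.degrees(np.arctan(c[:2])).round(1),'dist to grip',(c[2]/np.hypot(1,c[0])).round(1),'range',np.percentile(A,[1,99],0).round(1).tolist())
E
python3 - <<'E'
from h import *
pan()
E
```

```text
pan n 15583 8412 slope deg x,y [-14.1  -0.2] dist to grip -71.4 range [[40.3, -37.4, -98.7], [98.2, 37.4, -83.3]]
```

Confirmed: the pan has slipped 14° lip-down about the grip, with the distance unchanged. I update the model and recheck the knobs.

```bash
cat >> h.py <<'E'
REL0=REL
def slip(a):
    global REL; REL=Ro.from_euler('y',a,degrees=True).inv()*REL0
slip(14.1)
E
python3 - <<'E'
from h import *
liphere(BIN); show(BIN)
E
```

```text
lip [97.  11.8 18.8] phi -4.9 yaw 0.2 F [ 0.  -3.  -3.3] t 14.0 w 21.704212657266062
638 95 20.0 frame [ 153. -207.   15.] scoop [  97. -220.    1.]
603 87 19.6 frame [ 160. -184.   15.] scoop [ 104. -196.    2.]
331 205 19.2 frame [59.  9. 37.] scoop [ 3. -2. 15.]
305 150 18.6 frame [97. 25. 34.] scoop [41. 13. 15.]
356 150 18.6 frame [97. -6. 33.] scoop [ 41. -18.  15.]
578 81 18.2 frame [ 165. -168.   15.] scoop [ 109. -180.    2.]
260 149 14.6 frame [98. 53. 33.] scoop [42. 41. 15.]
419 174 11.0 frame [ 85. -46.  26.] scoop [ 30. -58.   6.]
555 82 10.6 frame [ 167. -154.   11.] scoop [ 112. -166.   -2.]
```

```bash
python3 - <<'E'
from h import *
s=read_state(); print(np.round(s['joint_positions'],3))
[lip(BIN,[x,8,z],p,f'x{x},{z},{p}') for x,z,p in ((97,19,-2),(96,14,0),(94,9,0),(93,5,0),(93,4,0))]
E
```

```text
[-1.365  0.26   0.798  2.113  0.284  0.326 -2.322]
x97,19,-2 [-5.6, 3.3, 2.5] [-0.1, 2.9, 0.2]
x96,14,0 [-13.1, 3.3, 8.0] [-0.1, 4.9, 0.2]
x94,9,0 [-17.5, 3.3, 11.0] [-0.1, 4.9, 0.2]
x93,5,0 [-20.6, 3.3, 13.8] [-0.1, 4.9, 0.2]
x93,4,0 [-21.2, 3.3, 14.6] [-0.1, 4.9, 0.2]
```

Emit:
jog_arm([
  {"translation":[-5.6,2,2.5],"rotation":[0,2.9,0]},
  {"translation":[-9.5,3.3,5.2],"rotation":[0,4.9,0.2]},
  {"translation":[-13.1,3.3,8],"rotation":[0,4.9,0.2]},
  {"translation":[-17.5,3.3,11],"rotation":[0,4.9,0.2]},
  {"translation":[-20.6,3.3,13.8],"rotation":[0,4.9,0.2]},
  {"translation":[-21,3.3,14.4],"rotation":[0,4.9,0.2]},
  {"translation":[-21,3.3,14.4],"rotation":[0,4.9,0.2]},
])

```text
time: 14.75
position: [0.5849, 0.2634, 0.0628]
tool_rot: [0.94, 0.059, 0.334, -0.023]
wrist_force: [-0.0, 1.0, -1.8]
width: 0.253
grasp_force: 30.0
```

```bash
python3 - <<'E'
from h import *
s=read_state(); print(np.round(s['joint_positions'],3)); liphere(BIN); pan(); show(BIN)
E
```

```text
[-1.552  0.348  0.977  2.213  0.407  0.141 -2.525]
lip [94.3  9.7  5.7] phi 0.0 yaw 0.2 F [-0.   1.  -1.8] t 14.75 w 21.974294242733734
pan n 15272 9811 slope deg x,y [-0.5 -0.2] dist to grip -71.9 range [[51.6, -37.3, -74.1], [114.1, 37.3, -71.2]]
635 81 20.4 frame [ 155. -203.   14.] scoop [ 102. -213.    9.]
607 75 20.0 frame [ 159. -185.   15.] scoop [ 107. -195.   10.]
583 70 19.0 frame [ 166. -171.   13.] scoop [ 114. -181.    8.]
305 156 19.0 frame [90. 23. 18.] scoop [38. 14. 12.]
359 156 19.0 frame [ 90. -11.  18.] scoop [ 38. -20.  13.]
261 154 15.6 frame [91. 50. 19.] scoop [39. 41. 14.]
560 69 13.2 frame [ 168. -156.   12.] scoop [ 115. -165.    7.]
423 165 12.6 frame [ 84. -50.  17.] scoop [ 32. -59.  12.]
323 177 10.6 frame [74. 12. 20.] scoop [22.  2. 14.]
```

Emit:
jog_arm([
  {"translation":[-0.9,0,1.1],"rotation":[0,0,0]},
  {"translation":[-0.9,0,1.1],"rotation":[0,0,0]},
])

```text
time: 15.05
position: [0.5853, 0.2634, 0.0621]
tool_rot: [0.94, 0.059, 0.334, -0.024]
wrist_force: [-6.4, -1.3, 13.7]
width: 0.254
grasp_force: 30.0
```

Emit:
jog_arm([
  {"translation":[0,0,0],"rotation":[0,0,0]},
  {"translation":[0,0,0],"rotation":[0,0,0]},
  {"translation":[0,0,0],"rotation":[0,0,0]},
  {"translation":[0,0,0],"rotation":[0,0,0]},
], gripper=40)

```text
time: 15.45
position: [0.5841, 0.2628, 0.0607]
tool_rot: [0.941, 0.059, 0.334, -0.023]
wrist_force: [0.6, 0.3, 0.3]
width: 0.442
grasp_force: 0.0
```

```bash
python3 - <<'E'
from h import *
s=read_state(); print(np.round(s['joint_positions'],3)); liphere(BIN)
R=Ro.from_quat(s['tool_rot']); G=np.array(s['position'])-.019*R.as_matrix()[:,2]; print('grip in bin',inframe(G,BIN))
for a in (15,27):
    R2=Rt(BIN[1],39-a); go(tcp(G,R2),R2,a)
pan(); show(BIN)
E
```

```text
[-1.55   0.352  0.975  2.215  0.406  0.138 -2.526]
lip [93.4  9.1  3.4] phi -0.0 yaw 0.1 F [0.6 0.3 0.3] t 15.45 w 38.44280512818937
grip in bin [-27.   9.  75.]
15 [-4.9, 0.1, -0.7] [-0.3, -15.1, 0.0]
27 [-8.6, 0.1, -2.1] [-0.3, -27.1, 0.1]
pan n 15733 10144 slope deg x,y [-0.2 -0.2] dist to grip -70.3 range [[51.2, -37.4, -72.1], [115.3, 37.3, -69.2]]
639 78 21.0 frame [ 154. -205.   15.] scoop [ 102. -214.   12.]
609 72 20.2 frame [ 160. -186.   14.] scoop [ 108. -196.   11.]
304 153 19.4 frame [90. 23. 18.] scoop [39. 14. 15.]
585 67 19.0 frame [ 165. -172.   13.] scoop [ 114. -181.   10.]
359 153 19.0 frame [ 90. -11.  18.] scoop [ 39. -20.  15.]
260 151 15.8 frame [91. 50. 19.] scoop [40. 41. 16.]
562 66 14.2 frame [ 168. -157.   11.] scoop [ 117. -167.    8.]
423 162 12.8 frame [ 84. -50.  17.] scoop [ 33. -59.  14.]
322 177 10.8 frame [73. 12. 18.] scoop [22.  3. 15.]
```

Emit:
jog_arm([
  {"translation":[-1.6,0,-0.1],"rotation":[0,-5,0]},
  {"translation":[-3.3,0,-0.4],"rotation":[-0.1,-10,0]},
  {"translation":[-4.9,0,-0.7],"rotation":[-0.2,-15,0]},
  {"translation":[-6.5,0,-1.2],"rotation":[-0.3,-20,0]},
  {"translation":[-8,0,-1.8],"rotation":[-0.3,-25,0]},
  {"translation":[-8.6,0,-2.1],"rotation":[-0.3,-27,0]},
  {"translation":[-8.6,0,-2.1],"rotation":[-0.3,-27,0]},
])

```text
time: 16.25
position: [0.5775, 0.2612, 0.0571]
tool_rot: [0.993, 0.061, 0.105, -0.006]
wrist_force: [0.1, -0.5, -0.4]
width: 0.455
grasp_force: 0.0
```

Emit:
jog_arm([
  {"translation":[0,0,0],"rotation":[0,0,0]},
  {"translation":[0,0,0],"rotation":[0,0,0]},
  {"translation":[0,0,0],"rotation":[0,0,0]},
  {"translation":[0,0,0],"rotation":[0,0,0]},
  {"translation":[0,0,0],"rotation":[0,0,0]},
  {"translation":[0,0,0],"rotation":[0,0,0]},
], gripper=0)

```text
time: 16.85
position: [0.5758, 0.2622, 0.0569]
tool_rot: [0.993, 0.062, 0.105, -0.006]
wrist_force: [-1.7, 1.2, -0.2]
width: 0.252
grasp_force: 30.0
```

```bash
cat >> h.py <<'E'
slip(-12.9)
E
python3 - <<'E'
from h import *
s=read_state(); print(np.round(s['joint_positions'],3),s['grasp_force'],s['width']*87); liphere(BIN); pan(); show(BIN)
[lip(BIN,[x,8.5,z],p,f'x{x},{z},{p}') for x,z,p in ((96,5,0),(97,8,2),(99,11,4),(100.5,14,6),(102,17,8),(104.5,23,12),(107,28,16),(109.5,34,20),(109.5,45,20))]
E
```

```text
[-0.873  0.374  0.387  1.832 -0.081  0.768 -1.916] 29.997477389406413 21.903466677227584
lip [93.   9.2  3.4] phi -0.0 yaw 0.1 F [-1.7  1.2 -0.2] t 16.85 w 21.903466677227584
pan n 26776 17255 slope deg x,y [-0.1 -0. ] dist to grip -70.2 range [[40.8, -37.4, -72.0], [118.8, 37.3, -68.9]]
368 61 24.0 frame [ 90. -11.  19.] scoop [ 39. -20.  16.]
299 62 23.8 frame [90. 23. 19.] scoop [39. 14. 15.]
248 57 22.4 frame [92. 48. 19.] scoop [41. 39. 16.]
327 89 15.4 frame [77.  9. 19.] scoop [26.  0. 16.]
446 76 13.4 frame [ 84. -51.  17.] scoop [ 33. -60.  13.]
x96,5,0 [3.0, 0.5, -0.9] [0.1, 0.0, 0.1]
x97,8,2 [2.0, 0.5, 0.0] [0.1, 2.0, 0.1]
x99,11,4 [2.1, 0.5, 1.2] [0.1, 4.0, 0.1]
x100.5,14,6 [1.9, 0.5, 2.4] [0.1, 6.0, 0.1]
x102,17,8 [1.8, 0.5, 3.6] [0.1, 8.0, 0.1]
x104.5,23,12 [1.4, 0.5, 6.3] [0.1, 12.0, 0.1]
x107,28,16 [1.5, 0.5, 10.2] [0.1, 16.0, 0.1]
x109.5,34,20 [2.3, 0.5, 13.3] [0.0, 20.0, 0.1]
x109.5,45,20 [4.6, 0.5, 2.5] [0.0, 20.0, 0.1]
```

Emit:
jog_arm([
  {"translation":[1.5,0,0],"rotation":[0,0,0]},
  {"translation":[3,0,-0.4],"rotation":[0,0,0]},
  {"translation":[3,0,-0.4],"rotation":[0,0,0]},
])

```text
time: 17.25
position: [0.5792, 0.262, 0.0578]
tool_rot: [0.993, 0.062, 0.105, -0.006]
wrist_force: [0.7, 1.0, -2.8]
width: 0.254
grasp_force: 30.0
```

```bash
python3 - <<'E'
from h import *
liphere(BIN); pan(); show(BIN)
[lip(BIN,[x,8.5,z],p,f'x{x},{z},{p}') for x,z,p in ((98,7,1.5),(99,11,4),(101,14,6),(102.5,17,8),(105,23,12),(107.5,29,16),(110,35,20),(110,45,20))]
E
```

```text
lip [96.4  8.4  4.3] phi -0.0 yaw 0.0 F [ 0.7  1.  -2.8] t 17.25 w 22.100154856009553
pan n 25896 16591 slope deg x,y [-0.2 -0. ] dist to grip -70.2 range [[40.7, -37.4, -72.1], [119.1, 37.3, -69.0]]
246 65 23.4 frame [91. 49. 20.] scoop [37. 40. 16.]
369 70 22.6 frame [ 89. -12.  19.] scoop [ 36. -21.  15.]
298 70 22.0 frame [89. 23. 20.] scoop [35. 15. 15.]
328 95 16.8 frame [77.  8. 20.] scoop [23. -0. 16.]
444 81 13.8 frame [ 85. -51.  15.] scoop [ 31. -60.  11.]
x98,7,1.5 [0.3, 0.1, 0.5] [0.1, 1.5, 0.0]
x99,11,4 [-1.0, 0.1, 1.4] [0.1, 4.0, 0.0]
x101,14,6 [-0.8, 0.1, 2.7] [0.1, 6.0, 0.0]
x102.5,17,8 [-0.9, 0.1, 4.0] [0.1, 8.0, 0.0]
x105,23,12 [-1.2, 0.1, 6.6] [0.1, 12.0, 0.0]
x107.5,29,16 [-1.0, 0.1, 9.5] [0.1, 16.0, 0.0]
x110,35,20 [-0.1, 0.1, 12.6] [0.1, 20.0, 0.0]
x110,45,20 [2.0, 0.1, 2.8] [0.1, 20.0, 0.0]
```

Emit:
jog_arm([
  {"translation":[0.3,0,0.5],"rotation":[0,1.5,0]},
  {"translation":[-0.5,0,1],"rotation":[0,3,0]},
  {"translation":[-0.9,0,2],"rotation":[0,5,0]},
  {"translation":[-0.8,0,2.7],"rotation":[0,6,0]},
  {"translation":[-0.8,0,2.7],"rotation":[0,6,0]},
  {"translation":[-0.8,0,2.7],"rotation":[0,6,0]},
  {"translation":[-0.8,0,2.7],"rotation":[0,6,0]},
])

```text
time: 18.05
position: [0.5788, 0.2632, 0.0554]
tool_rot: [0.986, 0.062, 0.157, -0.01]
wrist_force: [-2.1, 5.9, -5.2]
width: 0.251
grasp_force: 30.1
```

```bash
python3 - <<'E'
from h import *
liphere(BIN); pan(); show(BIN)
[lip(BIN,[x,8.5,z],p,f'x{x},{z},{p}') for x,z,p in ((98,7,2),(80,7,2),(60,7,2),(35,7,2),(105,23,12))]
E
```

```text
lip [101.1   9.9  14.4] phi 6.0 yaw 0.1 F [-2.1  5.9 -5.2] t 18.05 w 21.844184595485267
pan n 25394 15965 slope deg x,y [-0.7 -0.1] dist to grip -70.3 range [[40.6, -37.4, -72.9], [118.8, 37.3, -69.6]]
247 71 23.6 frame [92. 50. 28.] scoop [35. 40. 15.]
329 189 22.0 frame [34.  9. 23.] scoop [-24.  -1.  16.]
367 75 21.2 frame [ 91. -10.  27.] scoop [ 33. -20.  13.]
299 76 20.8 frame [90. 24. 27.] scoop [33. 14. 14.]
433 91 13.0 frame [ 86. -46.  18.] scoop [ 28. -56.   5.]
x98,7,2 [0.3, 1.3, -0.9] [0.0, -4.0, 0.1]
x80,7,2 [-16.8, 1.2, -6.5] [0.0, -4.0, 0.1]
x60,7,2 [-35.8, 1.2, -12.7] [0.0, -4.0, 0.1]
x35,7,2 [-59.6, 1.1, -20.4] [0.0, -4.0, 0.1]
x105,23,12 [-1.1, 1.3, 4.2] [0.0, 6.0, 0.1]
```

```bash
python3 - <<'E'
from h import *
[lip(BIN,[x,8,z],p,f'x{x},{z},{p}') for x,z,p in ((99,14.5,6),(97,15,6.5),(95,15.5,7),(95,18,9))]
E
```

```text
x99,14.5,6 [-2.0, 1.8, -0.7] [0.0, 0.0, 0.1]
x97,15,6.5 [-4.4, 1.7, -0.9] [0.0, 0.5, 0.1]
x95,15.5,7 [-6.8, 1.7, -1.1] [0.0, 1.0, 0.1]
x95,18,9 [-8.6, 1.7, 0.2] [0.0, 3.0, 0.1]
```

Emit:
jog_arm([
  {"translation":[-2,0.8,-0.7],"rotation":[0,0,0]},
  {"translation":[-4.4,0.8,-0.9],"rotation":[0,0.5,0]},
  {"translation":[-6.8,0.8,-1.1],"rotation":[0,1,0]},
  {"translation":[-6.8,0.8,-1.1],"rotation":[0,1,0]},
  {"translation":[-6.8,0.8,-1.1],"rotation":[0,1,0]},
])

```text
time: 18.65
position: [0.5722, 0.2621, 0.0545]
tool_rot: [0.984, 0.062, 0.166, -0.01]
wrist_force: [-0.7, 8.0, -5.1]
width: 0.249
grasp_force: 30.2
```

```bash
python3 - <<'E'
from h import *
liphere(BIN); pan(); show(BIN)
[lip(BIN,[x,8.5,z],p,f'x{x},{z},{p}') for x,z,p in ((95,7,2),(80,7,2),(60,7,2),(95,18,9),(90,23,12),(85,25,13))]
E
```

```text
lip [95.1  9.8 15.7] phi 7.0 yaw 0.1 F [-0.7  8.  -5.1] t 18.65 w 21.645595306136112
pan n 25476 16055 slope deg x,y [-0.7  0. ] dist to grip -70.3 range [[40.6, -37.4, -73.0], [118.6, 37.2, -69.7]]
247 71 23.6 frame [86. 50. 30.] scoop [35. 40. 15.]
329 194 23.0 frame [25.  9. 22.] scoop [-27.  -1.  15.]
366 76 21.0 frame [ 84. -10.  28.] scoop [ 33. -20.  14.]
297 77 20.8 frame [84. 25. 28.] scoop [32. 15. 13.]
432 86 13.0 frame [ 83. -45.  19.] scoop [ 30. -55.   5.]
x95,7,2 [4.0, 1.0, -0.5] [-0.0, -5.0, 0.1]
x80,7,2 [-10.2, 1.0, -5.4] [-0.0, -5.0, 0.1]
x60,7,2 [-29.1, 0.9, -11.9] [-0.0, -5.0, 0.1]
x95,18,9 [-2.1, 1.0, 1.4] [-0.0, 2.0, 0.1]
x90,23,12 [-8.8, 1.0, 0.6] [-0.0, 5.0, 0.1]
x85,25,13 [-14.1, 1.0, -1.0] [-0.0, 6.0, 0.1]
```

```bash
python3 - <<'E'
from h import *
[lip(BIN,[x,8.5,z],p,f'x{x},{z},{p}') for x,z,p in ((94,20,10),(92,24,13),(90,29,16),(88,34,20),(86,39,23))]
E
```

```text
x94,20,10 [-3.6, 1.0, 1.0] [-0.0, 3.0, 0.1]
x92,24,13 [-7.8, 1.0, 2.3] [-0.0, 6.0, 0.1]
x90,29,16 [-11.3, 1.0, 2.7] [-0.0, 9.0, 0.1]
x88,34,20 [-15.5, 1.0, 5.4] [-0.0, 13.0, 0.1]
x86,39,23 [-18.3, 1.0, 6.2] [-0.1, 16.0, 0.1]
```

Emit:
jog_arm([
  {"translation":[-3.6,0.3,1],"rotation":[0,3,0]},
  {"translation":[-7.8,0.6,2.3],"rotation":[0,6,0]},
  {"translation":[-11.3,1,2.7],"rotation":[0,9,0]},
  {"translation":[-15.5,1,5.2],"rotation":[0,13,0]},
  {"translation":[-18.3,1,6],"rotation":[0,16,0]},
  {"translation":[-18.3,1,6],"rotation":[0,16,0]},
  {"translation":[-18.3,1,6],"rotation":[0,16,0]},
])

```text
time: 19.45
position: [0.5594, 0.2615, 0.0457]
tool_rot: [0.951, 0.061, 0.304, -0.021]
wrist_force: [-10.1, 2.2, 16.9]
width: 0.249
grasp_force: 30.0
```

```bash
python3 - <<'E'
from h import *
liphere(BIN); pan(); show(BIN); print(np.round(read_state()['joint_positions'],2))
E
```

```text
lip [88.4 11.  42.7] phi 23.3 yaw 0.2 F [-10.1   2.2  16.9] t 19.45 w 21.702352515504522
pan n 20902 11112 slope deg x,y [-6.8 -0.2] dist to grip -70.0 range [[40.8, -37.5, -85.0], [113.0, 37.3, -75.0]]
639 0 35.8 frame [ 164. -192.   18.] scoop [ 101. -203.  -51.]
613 0 29.4 frame [ 166. -176.   16.] scoop [ 103. -188.  -54.]
587 0 22.6 frame [ 168. -160.   15.] scoop [ 104. -172.  -56.]
257 150 22.6 frame [44. 48. 31.] scoop [-4. 37.  7.]
294 177 22.0 frame [30. 28. 26.] scoop [-18.  17.   8.]
332 204 21.0 frame [16.  8. 23.] scoop [-32.  -3.  11.]
378 191 19.6 frame [ 23. -16.  25.] scoop [-25. -26.  10.]
429 98 16.4 frame [ 80. -47.  27.] scoop [ 28. -57. -11.]
627 22 11.4 frame [ 156. -189.    8.] scoop [  91. -200.  -58.]
564 10 7.0 frame [ 169. -151.    6.] scoop [ 102. -162.  -65.]
[-1.45  0.29  0.84  2.23  0.49  0.21 -2.59]
```

Four knobs are now in the back of the pan. The pan slipped 6.8° more, and j7 is near its limit, so I untilt a little, shed the fifth knob and retreat.

```bash
cat >> h.py <<'E'
slip(-6.1)
E
python3 - <<'E'
from h import *
liphere(BIN)
[lip(BIN,[x,8,z],p,f'x{x},{z},{p}') for x,z,p in ((86,28,13),(85,20,9),(84,13,5),(80,12,4.5),(70,12,4.5),(50,12,4.5))]
E
```

```text
lip [85.2 11.  26.3] phi 16.5 yaw 0.2 F [-12.2   2.7  18.1] t 19.55 w 21.324060290784683
x86,28,13 [7.2, 2.4, -6.3] [-0.3, -3.5, 0.1]
x85,20,9 [8.4, 2.4, -6.1] [-0.3, -7.5, 0.1]
x84,13,5 [10.7, 2.4, -6.2] [-0.3, -11.5, 0.1]
x80,12,4.5 [7.8, 2.4, -8.3] [-0.3, -12.0, 0.1]
x70,12,4.5 [-0.4, 2.3, -14.1] [-0.3, -12.0, 0.1]
x50,12,4.5 [-16.7, 2.2, -25.7] [-0.3, -12.0, 0.1]
```

Emit:
jog_arm([
  {"translation":[3.6,1,-3.2],"rotation":[0,-2,0]},
  {"translation":[7.2,2.4,-6.3],"rotation":[-0.2,-3.5,0.1]},
  {"translation":[7.8,2.4,-6.2],"rotation":[-0.3,-5.5,0.1]},
  {"translation":[8.4,2.4,-6.1],"rotation":[-0.3,-7.5,0.1]},
  {"translation":[9.5,2.4,-6.1],"rotation":[-0.3,-9.5,0.1]},
  {"translation":[10.7,2.4,-6.2],"rotation":[-0.3,-11.5,0.1]},
  {"translation":[9.5,2.4,-7.2],"rotation":[-0.3,-12,0.1]},
  {"translation":[7.8,2.4,-8.3],"rotation":[-0.3,-12,0.1]},
  {"translation":[5.4,2.4,-10],"rotation":[-0.3,-12,0.1]},
  {"translation":[2.5,2.4,-12],"rotation":[-0.3,-12,0.1]},
  {"translation":[-0.4,2.3,-14.1],"rotation":[-0.3,-12,0.1]},
  {"translation":[-2,2.3,-15.2],"rotation":[-0.3,-12,0.1]},
])

```text
time: 20.75
position: [0.5488, 0.2559, 0.0555]
tool_rot: [0.978, 0.06, 0.202, -0.011]
wrist_force: [3.0, 7.7, -5.0]
width: 0.255
grasp_force: 30.2
```

```bash
python3 - <<'E'
from h import *
liphere(BIN); pan(); show(BIN); print(np.round(read_state()['joint_positions'],2))
[lip(BIN,[x,6,z],p,f'x{x},{z},{p}') for x,z,p in ((60,13,5),(45,15,6),(25,18,8),(20,60,8),(20,130,8))]
E
```

```text
lip [67.2  5.8 10.5] phi 4.4 yaw -0.1 F [ 3.   7.7 -5. ] t 20.75 w 22.168122144384785
pan n 22742 15175 slope deg x,y [ 3.9 -1.7] dist to grip -69.9 range [[46.1, -37.2, -68.3], [128.4, 37.3, -60.2]]
248 144 23.0 frame [29. 46. 28.] scoop [ 6. 41. 21.]
289 170 23.0 frame [15. 25. 27.] scoop [-8. 20. 21.]
330 195 22.0 frame [ 2.  4. 26.] scoop [-20.  -1.  21.]
388 193 21.6 frame [  3. -25.  26.] scoop [-19. -31.  20.]
422 69 14.6 frame [ 72. -45.  24.] scoop [ 49. -51.  13.]
[-1.09  0.24  0.51  2.07  0.15  0.5  -2.18]
x60,13,5 [-5.8, -0.0, -4.4] [0.2, 0.6, -0.0]
x45,15,6 [-20.3, 0.0, -10.5] [0.2, 1.6, -0.0]
x25,18,8 [-40.4, 0.0, -17.9] [0.2, 3.6, -0.0]
x20,60,8 [-28.4, 0.2, -58.4] [0.2, 3.6, -0.0]
x20,130,8 [-0.8, 0.4, -122.7] [0.2, 3.6, -0.0]
```

Emit:
jog_arm([
  {"translation":[-2.5,0,-1.5],"rotation":[0,0,0]},
  {"translation":[-6,0,-3],"rotation":[0,0,0]},
  {"translation":[-11,0,-5],"rotation":[0,0,0]},
  {"translation":[-17,0,-7.5],"rotation":[0,0,0]},
  {"translation":[-23,0,-10],"rotation":[0,0,0]},
  {"translation":[-28,0,-12.2],"rotation":[0,0,0]},
  {"translation":[-31,0,-13.5],"rotation":[0,0,0]},
  {"translation":[-32,0,-14],"rotation":[0,0,0]},
])

```text
time: 21.65
position: [0.5123, 0.2495, 0.0542]
tool_rot: [0.978, 0.059, 0.2, -0.01]
wrist_force: [0.5, 0.4, -2.5]
width: 0.251
grasp_force: 29.8
```

```bash
cat >> h.py <<'E'
slip(-10)
E
python3 - <<'E'
from h import *
liphere(BIN); pan(); show(BIN); print(np.round(read_state()['joint_positions'],2))
E
```

```text
lip [33.9  3.7 17.3] phi 8.1 yaw -0.2 F [ 0.5  0.4 -2.5] t 21.65 w 21.854752427755425
pan n 22224 14486 slope deg x,y [-1.3 -1.1] dist to grip -69.9 range [[41.4, -37.3, -74.1], [121.4, 37.1, -69.9]]
254 145 23.0 frame [-8. 42. 25.] scoop [ 2. 38. 14.]
293 172 23.0 frame [-22.  22.  24.] scoop [-12.  17.  15.]
333 198 22.0 frame [-36.   1.  23.] scoop [-26.  -3.  16.]
390 198 21.4 frame [-36. -28.  23.] scoop [-26. -32.  16.]
414 37 15.0 frame [ 60. -46.  13.] scoop [ 67. -50.  -8.]
[-1.16  0.17  0.54  2.15  0.24  0.51 -2.29]
```

Four knobs are in the pan and the fifth is free on the bin floor at (60,-46). I lift straight up and plan the transfer to the tray.

```bash
cat >> h.py <<'E'
slip(-8.7)
E
python3 - <<'E'
from h import *
liphere(BIN); [lip(BIN,[x,2,z],p,f'x{x},{z},{p}') for x,z,p in ((30,30,8),(25,70,10),(20,120,12))]
E
```

```text
lip [32.9  4.  14.5] phi 6.8 yaw -0.2 F [ 1.1  0.3 -3.3] t 21.75 w 22.022033149950648
x30,30,8 [1.7, 2.8, -13.4] [0.3, 1.2, -0.1]
x25,70,10 [10.0, 3.0, -48.7] [0.3, 3.2, -0.1]
x20,120,12 [22.3, 3.2, -93.1] [0.3, 5.2, -0.1]
```

Emit:
jog_arm([
  {"translation":[0.5,1,-4],"rotation":[0,0.4,0]},
  {"translation":[1.7,2.8,-13.4],"rotation":[0.3,1.2,-0.1]},
  {"translation":[5,2.9,-28],"rotation":[0.3,2,-0.1]},
  {"translation":[10,3,-48.7],"rotation":[0.3,3.2,-0.1]},
  {"translation":[16,3.1,-71],"rotation":[0.3,4.2,-0.1]},
  {"translation":[20,3.2,-86],"rotation":[0.3,5,-0.1]},
  {"translation":[22.3,3.2,-93.1],"rotation":[0.3,5.2,-0.1]},
  {"translation":[22.3,3.2,-93.1],"rotation":[0.3,5.2,-0.1]},
])

```text
time: 22.55
position: [0.4972, 0.2456, 0.1495]
tool_rot: [0.968, 0.06, 0.244, -0.016]
wrist_force: [0.8, 0.3, -3.9]
width: 0.253
grasp_force: 29.8
```

```bash
python3 - <<'E'
from h import *
liphere(BIN); pan(); show(BIN); print(np.round(read_state()['joint_positions'],2))
lip(TRAY,[20,0,110],10,'over tray')
E
```

```text
lip [ 20.4   2.5 120.9] phi 12.0 yaw 0.0 F [ 0.8  0.3 -3.9] t 22.55 w 21.969508087774376
pan n 22330 14502 slope deg x,y [-0.1 -1.1] dist to grip -69.9 range [[42.4, -37.3, -71.8], [122.8, 37.1, -68.3]]
548 0 25.2 frame [ 166. -191.   18.] scoop [ 164. -193. -130.]
253 145 23.0 frame [-22.  40. 127.] scoop [ 3. 39. 17.]
293 173 23.0 frame [-36.  20. 124.] scoop [-11.  18.  17.]
334 198 22.0 frame [-48.  -1. 122.] scoop [-24.  -3.  16.]
390 198 21.8 frame [-48. -30. 121.] scoop [-24. -32.  16.]
528 0 21.8 frame [ 167. -175.   17.] scoop [ 165. -176. -131.]
562 13 16.2 frame [ 156. -205.   14.] scoop [ 154. -206. -131.]
510 1 15.6 frame [ 169. -160.   14.] scoop [ 166. -162. -134.]
582 18 15.2 frame [ 151. -221.   14.] scoop [ 149. -223. -130.]
601 19 11.0 frame [ 148. -236.   17.] scoop [ 146. -238. -127.]
545 19 8.4 frame [ 154. -192.    9.] scoop [ 151. -194. -136.]
[-1.25 -0.1   0.53  2.18  0.51  0.69 -2.5 ]
over tray [-27.3, 272.1, -8.7] [0.8, -1.9, -1.4]
```

Emit:
jog_arm([
  {"translation":[-0.4,4,0],"rotation":[0,-0.4,0]},
  {"translation":[-1.2,12,-0.3],"rotation":[0,-0.8,0]},
  {"translation":[-2.4,24,-0.7],"rotation":[0,-1.2,0]},
  {"translation":[-4,40,-1.2],"rotation":[0.1,-1.6,-0.1]},
  {"translation":[-6,59,-1.8],"rotation":[0.2,-1.9,-0.2]},
  {"translation":[-8,79,-2.5],"rotation":[0.3,-1.9,-0.4]},
  {"translation":[-10,99,-3.1],"rotation":[0.4,-1.9,-0.6]},
  {"translation":[-12,119,-3.7],"rotation":[0.5,-1.9,-0.8]},
  {"translation":[-14,139,-4.4],"rotation":[0.6,-1.9,-1]},
  {"translation":[-16,159,-5],"rotation":[0.7,-1.9,-1.1]},
  {"translation":[-18,179,-5.6],"rotation":[0.8,-1.9,-1.2]},
  {"translation":[-20,198,-6.3],"rotation":[0.8,-1.9,-1.4]},
])

```text
time: 23.85
position: [0.5007, 0.0444, 0.1441]
tool_rot: [0.971, 0.074, 0.227, -0.017]
wrist_force: [0.9, 0.6, -2.7]
width: 0.248
grasp_force: 29.8
```

Emit:
jog_arm([
  {"translation":[-2,20,-0.6],"rotation":[0,0,0]},
  {"translation":[-4,38,-1.2],"rotation":[0,0,0]},
  {"translation":[-5.5,54,-1.7],"rotation":[0,0,0]},
  {"translation":[-6.5,66,-2],"rotation":[0,0,0]},
  {"translation":[-7.3,74,-2.4],"rotation":[0,0,0]},
  {"translation":[-7.3,74,-2.4],"rotation":[0,0,0]},
  {"translation":[-7.3,74,-2.4],"rotation":[0,0,0]},
])

```text
time: 24.55
position: [0.5047, -0.0279, 0.1435]
tool_rot: [0.971, 0.074, 0.227, -0.018]
wrist_force: [-0.0, 0.1, -2.5]
width: 0.255
grasp_force: 29.8
```

```bash
python3 - <<'E'
from h import *
liphere(TRAY); pan(); show(TRAY); print(np.round(read_state()['joint_positions'],2))
# tray check from wrist-free view: rim of yellow in the top picture taken before
z=np.load('top1.npz'); im,d=z['im'],z['d']; W=cloud('top',d); hsv=cv2.cvtColor(im,cv2.COLOR_RGB2HSV)
m=(hsv[...,0]>20)&(hsv[...,0]<32)&(hsv[...,1]>140)&(W[...,2]>.038); m[:,:310]=0; m[:,390:]=0; m[:172]=0; m[285:]=0
print(cv2.minAreaRect((W[m][:,:2]*1000).astype(np.float32)))
[lip(TRAY,[x,0,z],p,f'{x},{z},{p}') for x,z,p in ((20,70,8),(20,40,4),(22,36,-8),(25,34,-20),(30,32,-32),(35,30,-42))]
E
```

```text
lip [ 22.2   0.3 110.7] phi 10.1 yaw 0.0 F [-0.   0.1 -2.5] t 24.55 w 22.228389318621872
pan n 22035 14280 slope deg x,y [-0.1 -1.1] dist to grip -69.9 range [[42.4, -37.3, -71.8], [122.8, 37.0, -68.2]]
253 149 23.0 frame [-22.  39. 120.] scoop [ 1. 38. 17.]
294 176 22.6 frame [-35.  18. 117.] scoop [-13.  17.  16.]
389 198 21.8 frame [-46. -31. 114.] scoop [-24. -32.  16.]
336 198 21.6 frame [-47.  -4. 116.] scoop [-24.  -5.  17.]
[-1.05 -0.44  0.92  2.29  0.51  0.71 -1.83]
((582.0587158203125, -15.361122131347656), (272.8701171875, 128.07664489746094), 8.610875129699707)
20,70,8 [-17.0, 0.7, 32.1] [-0.0, -2.1, 0.1]
20,40,4 [-24.0, 0.7, 52.8] [-0.0, -6.1, 0.1]
22,36,-8 [-2.7, 0.7, 41.4] [-0.0, -18.1, 0.1]
25,34,-20 [23.3, 0.7, 33.5] [0.0, -30.1, 0.1]
30,32,-32 [52.7, 0.8, 31.8] [0.0, -42.1, 0.1]
35,30,-42 [78.5, 0.8, 35.2] [0.0, -52.1, 0.1]
```

```bash
python3 - <<'E'
from h import *
[lip(TRAY,[x,0,z],p,f'{x},{z},{p}') for x,z,p in ((34,100,8),(34,80,5),(34,60,2),(33,50,-3),(32,42,-8))]
E
```

```text
34,100,8 [8.9, 0.7, 11.5] [-0.0, -2.1, 0.1]
34,80,5 [4.7, 0.7, 24.7] [-0.0, -5.1, 0.1]
34,60,2 [0.7, 0.7, 38.1] [-0.0, -8.1, 0.1]
33,50,-3 [4.1, 0.7, 39.8] [-0.0, -13.1, 0.1]
32,42,-8 [9.0, 0.7, 40.5] [-0.0, -18.1, 0.1]
```

Emit:
jog_arm([
  {"translation":[4,0,4],"rotation":[0,-0.8,0]},
  {"translation":[8.9,0.5,11.5],"rotation":[0,-2.1,0]},
  {"translation":[6.8,0.5,18],"rotation":[0,-3.6,0]},
  {"translation":[4.7,0.5,24.7],"rotation":[0,-5.1,0]},
  {"translation":[2.7,0.5,31.5],"rotation":[0,-6.6,0]},
  {"translation":[0.7,0.5,38],"rotation":[0,-8.1,0]},
  {"translation":[4,0.5,39.8],"rotation":[0,-13,0]},
  {"translation":[4,0.5,39.8],"rotation":[0,-13,0]},
])

```text
time: 25.45
position: [0.5238, -0.0242, 0.1096]
tool_rot: [0.99, 0.077, 0.117, -0.01]
wrist_force: [-2.3, 0.4, -3.4]
width: 0.247
grasp_force: 29.7
```

```bash
python3 - <<'E'
from h import *
liphere(TRAY); show(TRAY); print(np.round(read_state()['joint_positions'],2))
[lip(TRAY,[x,0,z],p,f'{x},{z},{p}') for x,z,p in ((32,42,-8),(31,39,-12),(30,36,-16),(30,33,-20),(30,29,-25),(31,26,-30),(33,25,-36),(35,25,-42))]
E
```

```text
lip [31.3  1.4 50.3] phi -2.8 yaw 0.1 F [-2.3  0.4 -3.4] t 25.45 w 21.483703672875944
265 140 23.0 frame [-4. 33. 69.] scoop [ 3. 30. 17.]
299 172 22.6 frame [-21.  16.  69.] scoop [-13.  13.  17.]
340 198 22.0 frame [-34.  -5.  69.] scoop [-26.  -8.  16.]
394 198 21.4 frame [-34. -33.  71.] scoop [-27. -36.  17.]
[-1.29  0.07  1.33  2.11 -0.15  0.79 -1.29]
32,42,-8 [4.5, 2.9, -0.8] [0.1, -5.1, 0.3]
31,39,-12 [9.4, 2.9, -4.0] [0.1, -9.1, 0.3]
30,36,-16 [14.8, 2.9, -6.7] [0.1, -13.1, 0.3]
30,33,-20 [21.5, 3.0, -8.7] [0.2, -17.1, 0.3]
30,29,-25 [30.3, 3.0, -10.1] [0.2, -22.1, 0.3]
31,26,-30 [40.6, 3.1, -11.5] [0.2, -27.1, 0.3]
33,25,-36 [55.0, 3.2, -14.3] [0.2, -33.1, 0.3]
35,25,-42 [69.9, 3.3, -16.7] [0.2, -39.1, 0.3]
```

Emit:
jog_arm([
  {"translation":[2.2,0.5,-0.4],"rotation":[0,-2.5,0]},
  {"translation":[4.5,1,-0.8],"rotation":[0,-5.1,0]},
  {"translation":[9.4,1,-4],"rotation":[0,-9.1,0]},
  {"translation":[9.4,1,-4],"rotation":[0,-9.1,0]},
])

```text
time: 25.9
position: [0.5332, -0.0259, 0.1156]
tool_rot: [0.996, 0.077, 0.038, -0.0]
wrist_force: [-0.1, -0.4, -2.7]
width: 0.251
grasp_force: 29.7
```

```bash
python3 - <<'E'
from h import *
liphere(TRAY); show(TRAY); print(np.round(read_state()['joint_positions'],3))
[lip(TRAY,[x,0,z],p,f'{x},{z},{p}') for x,z,p in ((30,36,-16),(30,33,-20),(30,29,-25),(31,26,-30),(33,25,-36),(35,25,-42))]
E
```

```text
lip [29.4 -2.4 39.1] phi -12.0 yaw -0.0 F [-0.1 -0.4 -2.7] t 25.9 w 21.866561495424033
272 52 21.4 frame [43. 27. 49.] scoop [54. 30. 13.]
247 26 18.6 frame [64. 45. 17.] scoop [ 81.  48. -14.]
312 82 18.0 frame [27.  6. 55.] scoop [37.  9. 15.]
357 84 9.8 frame [ 27. -18.  51.] scoop [ 38. -15.  11.]
[-1.047  0.317  1.181  1.947 -0.363  1.022 -1.131]
30,36,-16 [7.3, -2.8, -3.4] [0.3, -4.1, -0.0]
30,33,-20 [13.6, -2.7, -6.4] [0.3, -8.1, -0.0]
30,29,-25 [22.0, -2.7, -9.2] [0.3, -13.1, -0.0]
31,26,-30 [32.1, -2.7, -12.2] [0.3, -18.1, -0.1]
33,25,-36 [45.8, -2.7, -17.1] [0.3, -24.1, -0.1]
35,25,-42 [60.1, -2.7, -21.9] [0.3, -30.1, -0.1]
```

The knobs are rolling out at a 12° pitch; I tilt a little more and let them settle.

Emit:
jog_arm([
  {"translation":[0,0,0],"rotation":[0,0,0]},
  {"translation":[0,0,0],"rotation":[0,0,0]},
  {"translation":[3.5,0,-1.7],"rotation":[0,-2,0]},
  {"translation":[7.3,0,-3.4],"rotation":[0,-4,0]},
  {"translation":[13.6,0,-6.4],"rotation":[0,-8,0]},
  {"translation":[18,0,-8],"rotation":[0,-10.5,0]},
  {"translation":[18,0,-8],"rotation":[0,-10.5,0]},
  {"translation":[18,0,-8],"rotation":[0,-10.5,0]},
])

```text
time: 26.75
position: [0.5488, -0.0237, 0.1251]
tool_rot: [0.996, 0.075, -0.052, 0.004]
wrist_force: [-0.6, -0.5, -2.2]
width: 0.251
grasp_force: 29.7
```

```bash
python3 - <<'E'
from h import *
liphere(TRAY); pan(); show(TRAY); print(np.round(read_state()['joint_positions'],3))
E
```

```text
lip [29.8 -2.5 31.8] phi -22.3 yaw -0.1 F [-0.6 -0.5 -2.2] t 26.75 w 21.8325997236928
pan n 29497 20111 slope deg x,y [ 0.  -0.9] dist to grip -69.7 range [[43.5, -37.3, -71.4], [123.2, 37.1, -68.0]]
[-0.867  0.515  1.071  1.735 -0.433  1.28  -1.098]
```

```bash
cat >> h.py <<'E'
_R=Ro.from_quat(_g['tool_rot']); _G=np.array(_g['position'])-.019*_R.as_matrix()[:,2]
SC=(_G+Ro.from_euler('z',-10.2,degrees=True).apply([.078,0,-.072]),-10.2)
E
python3 - <<'E'
from h import *
print(SC[0]); [lip(TRAY,[x,0,z],p,f'{x},{z},{p}') for x,z,p in ((32,60,-20),(40,110,-10))]
E
```

```text
[ 0.60629446 -0.25874723  0.0040498 ]
32,60,-20 [-3.7, -2.0, -24.4] [0.0, 2.3, -0.1]
40,110,-10 [-13.4, -2.0, -56.7] [0.0, 12.3, -0.1]
```

Emit:
jog_arm([
  {"translation":[-1,0,-8],"rotation":[0,0.8,0]},
  {"translation":[-3.7,0,-24.4],"rotation":[0,2.3,0]},
  {"translation":[-8,0,-40],"rotation":[0,7,0]},
  {"translation":[-13.4,0,-56.7],"rotation":[0,12.3,0]},
  {"translation":[-13.4,0,-56.7],"rotation":[0,12.3,0]},
])

```text
time: 27.35
position: [0.5411, -0.0229, 0.1846]
tool_rot: [0.995, 0.076, 0.057, -0.009]
wrist_force: [0.7, -0.3, -2.0]
width: 0.253
grasp_force: 29.7
```

```bash
python3 - <<'E'
from h import *
liphere(TRAY); print(np.round(read_state()['joint_positions'],3)); show(TRAY,'side')
[lip(SC,[x,0,z],p,f'{x},{z},{p}') for x,z,p in ((42.3,100,0),(42.3,60,0))]
E
```

```text
lip [ 40.6   0.5 112.2] phi -9.7 yaw 0.1 F [ 0.7 -0.3 -2. ] t 27.35 w 22.015917892052638
[-1.181  0.177  1.283  1.879 -0.231  1.111 -1.237]
365 225 4.2 frame [177.  45.  18.] scoop [193.  43. -68.]
355 213 3.6 frame [199. 105.  16.] scoop [215. 103. -67.]
359 217 3.6 frame [200.  89.   9.] scoop [217.  87. -73.]
369 229 3.6 frame [174.  26.  16.] scoop [191.  24. -71.]
465 411 3.0 frame [-135. -523.   35.] scoop [-119. -524. -102.]
463 418 2.8 frame [-137. -524.   10.] scoop [-117. -525. -126.]
356 245 2.2 frame [97.  7. 13.] scoop [115.   5. -86.]
364 251 2.2 frame [ 95. -26.  14.] scoop [112. -28. -86.]
42.3,100,0 [-43.0, 220.0, 19.7] [-4.1, 9.9, 18.6]
42.3,60,0 [-47.5, 220.3, 59.4] [-4.1, 9.9, 18.6]
```

Emit:
jog_arm([
  {"translation":[-4,20,2],"rotation":[-0.4,0.9,1.7]},
  {"translation":[-9,44,4],"rotation":[-0.8,2,3.7]},
  {"translation":[-14,70,6.3],"rotation":[-1.3,3.2,5.9]},
  {"translation":[-19,97,8.7],"rotation":[-1.8,4.4,8.2]},
  {"translation":[-24.5,125,11.2],"rotation":[-2.3,5.6,10.6]},
  {"translation":[-30,153,13.7],"rotation":[-2.8,6.9,12.9]},
  {"translation":[-35,180,16.1],"rotation":[-3.3,8.1,15.2]},
  {"translation":[-39.5,202,18],"rotation":[-3.7,9.1,17]},
  {"translation":[-42,215,19.3],"rotation":[-4,9.7,18.2]},
  {"translation":[-43,220,19.7],"rotation":[-4.1,9.9,18.6]},
  {"translation":[-43,220,19.7],"rotation":[-4.1,9.9,18.6]},
])

```text
time: 28.5
position: [0.5335, -0.2505, 0.1579]
tool_rot: [0.986, -0.09, 0.139, 0.018]
wrist_force: [-0.2, 0.9, -1.2]
width: 0.25
grasp_force: 29.7
```

```bash
python3 - <<'E'
from h import *
liphere(SC); pan(); print(np.round(read_state()['joint_positions'],3)); show(TRAY,'top'); print('bin'); show(BIN,'top')
[lip(SC,[x,0,z],p,f'{x},{z},{p}') for x,z,p in ((42.3,60,0),(42.3,30,0),(42.3,10,0),(42.3,3,0),(42.3,0,0))]
E
```

```text
lip [41.7 -6.1 99.8] phi -0.1 yaw -0.4 F [-0.2  0.9 -1.2] t 28.5 w 21.73816280698634
pan n 29533 20142 slope deg x,y [ 0.  -0.9] dist to grip -70.0 range [[42.8, -37.3, -71.7], [122.5, 37.1, -68.3]]
[-0.728  0.213  1.25   1.945 -0.362  0.882 -1.067]
567 225 5.0 frame [ -64. -528.   30.] scoop [  65. -275.  -76.]
569 250 5.0 frame [-125. -523.   28.] scoop [   6. -290.  -79.]
316 161 5.0 frame [185.  59.  15.] scoop [109. 362. -86.]
327 163 5.0 frame [176.  33.  16.] scoop [109. 334. -86.]
566 217 5.0 frame [ -44. -530.   29.] scoop [  85. -270.  -77.]
310 160 4.4 frame [191.  74.  12.] scoop [110. 378. -89.]
298 158 4.0 frame [199. 103.  17.] scoop [108. 408. -84.]
304 159 4.0 frame [195.  89.  16.] scoop [108. 393. -85.]
334 196 3.2 frame [89. 27. 19.] scoop [ 29. 300. -82.]
324 193 2.8 frame [100.  51.  21.] scoop [ 31. 326. -81.]
342 192 2.2 frame [97.  6. 17.] scoop [ 43. 282. -85.]
bin
566 217 5.0 frame [ -58. -801.   24.] scoop [  85. -273.  -83.]
567 225 5.0 frame [ -79. -797.   30.] scoop [  65. -276.  -77.]
569 251 5.0 frame [-143. -791.   32.] scoop [   2. -289.  -75.]
327 163 5.0 frame [ 145. -230.   19.] scoop [109. 333. -83.]
310 160 4.4 frame [ 157. -188.   21.] scoop [108. 376. -81.]
316 161 4.4 frame [ 154. -203.   16.] scoop [109. 361. -85.]
300 158 4.2 frame [ 166. -164.   18.] scoop [109. 402. -83.]
334 196 3.2 frame [  58. -238.   24.] scoop [ 28. 299. -78.]
324 193 2.8 frame [  71. -214.   15.] scoop [ 33. 326. -87.]
342 192 2.2 frame [  67. -259.   22.] scoop [ 42. 281. -80.]
570 245 2.2 frame [-129. -789.   46.] scoop [  15. -283.  -61.]
42.3,60,0 [-11.8, -2.3, 38.8] [0.5, 0.1, -0.0]
42.3,30,0 [-20.2, -2.5, 67.6] [0.5, 0.1, -0.0]
42.3,10,0 [-25.7, -2.7, 86.8] [0.5, 0.1, -0.0]
42.3,3,0 [-27.7, -2.7, 93.6] [0.5, 0.1, -0.0]
42.3,0,0 [-28.5, -2.8, 96.5] [0.5, 0.1, -0.0]
```

Emit:
jog_arm([
  {"translation":[-4,0,12],"rotation":[0,0,0]},
  {"translation":[-12,0,39],"rotation":[0,0,0]},
  {"translation":[-20,0,67],"rotation":[0,0,0]},
  {"translation":[-24,0,81],"rotation":[0,0,0]},
  {"translation":[-25.7,0,87],"rotation":[0,0,0]},
  {"translation":[-25.7,0,87],"rotation":[0,0,0]},
  {"translation":[-25.7,0,87],"rotation":[0,0,0]},
])

```text
time: 29.35
position: [0.5352, -0.2487, 0.0689]
tool_rot: [0.986, -0.088, 0.141, 0.017]
wrist_force: [0.4, 0.0, -2.4]
width: 0.251
grasp_force: 29.7
```

```bash
python3 - <<'E'
from h import *
def reds(n,F,vmin):
    im,d=read_camera(n); W=cloud(n,d); hsv=cv2.cvtColor(im,cv2.COLOR_RGB2HSV); H,S,V=[hsv[...,i].astype(int) for i in range(3)]
    m=((H<8)|(H>172))&(S>110)&(V>vmin)&(d>0); k,l,st,c=cv2.connectedComponentsWithStats(m.astype(np.uint8),connectivity=4)
    for i in range(1,k):
        w=inframe(W[l==i].mean(0),F)
        if st[i,4]>4 and abs(w[0])<130 and abs(w[1])<75: print(n,st[i,4],c[i].round(),w)
for n in('top','side'):
    for F in(TRAY,BIN): print('bin' if F is BIN else 'tray'); reds(n,F,35)
liphere(SC); [lip(SC,[x,0,z],p,f'{x},{z},{p}') for x,z,p in ((42.3,10,0),(42.3,3,0),(42.3,0,0))]; print(np.round(read_state()['joint_positions'],3))
E
```

```text
tray
top 32 [352. 191.] [ 95. -20.  27.]
top 41 [342. 192.] [95.  5. 27.]
top 40 [324. 193.] [98. 50. 28.]
top 50 [334. 196.] [87. 27. 27.]
bin
top 27 [258. 204.] [ 58. -48.  28.]
tray
bin
lip [43.1 -3.3 11. ] phi 0.1 yaw -0.1 F [ 0.6  0.6 -2.5] t 29.55 w 22.360150533788296
42.3,10,0 [-1.0, -2.6, 0.6] [0.5, -0.1, -0.0]
42.3,3,0 [-3.0, -2.7, 7.4] [0.5, -0.1, -0.0]
42.3,0,0 [-3.8, -2.7, 10.2] [0.5, -0.1, -0.0]
[-0.517  0.36   1.049  2.026 -0.593  0.728 -0.881]
```

The top view gives four knobs in the pocket and one in the bin. I set the scoop down.

Emit:
jog_arm([
  {"translation":[-1.5,-1.5,2.5],"rotation":[0.3,0,0]},
  {"translation":[-2.3,-2.7,5],"rotation":[0.5,0,0]},
  {"translation":[-3,-2.7,7.4],"rotation":[0.5,0,0]},
  {"translation":[-3.4,-2.7,8.8],"rotation":[0.5,0,0]},
  {"translation":[-3.7,-2.7,9.8],"rotation":[0.5,0,0]},
  {"translation":[-3.7,-2.7,9.8],"rotation":[0.5,0,0]},
])

```text
time: 30.15
position: [0.5341, -0.2461, 0.0575]
tool_rot: [0.986, -0.088, 0.141, 0.012]
wrist_force: [-1.6, 0.5, -0.2]
width: 0.252
grasp_force: 29.7
```

```bash
python3 - <<'E'
from h import *
liphere(SC); pan()
E
```

```text
lip [41.7 -0.3 -0.4] phi -0.0 yaw -0.0 F [-1.6  0.5 -0.2] t 30.15 w 21.951623875311792
pan n 30016 20167 slope deg x,y [-0.  -0.9] dist to grip -70.0 range [[42.8, -37.3, -71.7], [122.5, 37.1, -68.3]]
```

Touching the mat; I release, then back out along the tool axis.

Emit:
jog_arm([
  {"translation":[0,0,0],"rotation":[0,0,0]},
  {"translation":[0,0,0],"rotation":[0,0,0]},
  {"translation":[0,0,0],"rotation":[0,0,0]},
  {"translation":[0,0,0],"rotation":[0,0,0]},
  {"translation":[0,0,0],"rotation":[0,0,0]},
  {"translation":[0,0,0],"rotation":[0,0,0]},
  {"translation":[0,0,0],"rotation":[0,0,0]},
], gripper=70)

```text
time: 30.9
position: [0.5342, -0.246, 0.0575]
tool_rot: [0.986, -0.088, 0.141, 0.012]
wrist_force: [0.7, -0.9, 0.1]
width: 0.768
grasp_force: 0.0
```

Emit:
jog_arm([
  {"translation":[0,0,-5],"rotation":[0,0,0]},
  {"translation":[0,0,-18],"rotation":[0,0,0]},
  {"translation":[0,0,-40],"rotation":[0,0,0]},
  {"translation":[0,0,-70],"rotation":[0,0,0]},
  {"translation":[0,0,-100],"rotation":[0,0,0]},
  {"translation":[0,0,-130],"rotation":[0,0,0]},
  {"translation":[0,0,-145],"rotation":[0,0,0]},
  {"translation":[0,0,-150],"rotation":[0,0,0]},
  {"translation":[0,0,-150],"rotation":[0,0,0]},
  {"translation":[0,0,-150],"rotation":[0,0,0]},
])

```text
time: 31.9
position: [0.4923, -0.2388, 0.2005]
tool_rot: [0.986, -0.088, 0.14, 0.012]
wrist_force: [0.0, -0.1, -0.8]
width: 0.803
grasp_force: 0.0
```

```bash
python3 - <<'E'
from h import *
s=read_state(); print(s['width'],s['grasp_force'],s['position'],np.round(s['joint_positions'],3),s['time'])
P=camera_params('wrist'); im,d=read_camera('wrist'); f=240/np.tan(np.radians(P['vfov'])/2); R=np.array(P['R']);t=np.array(P['t'])
v,u=np.mgrid[:480,:640]; W=(np.stack([(u-P['cx'])/f*d,(v-P['cy'])/f*d,d],-1)-t)@R
hsv=cv2.cvtColor(im,cv2.COLOR_RGB2HSV); Q=Ro.from_euler('z',SC[1],degrees=True).inv().apply((W-SC[0]).reshape(-1,3)).reshape(W.shape)*1000
m=(hsv[...,1]<45)&(hsv[...,2]>80)&(d>0)&(abs(Q[...,0])<70)&(abs(Q[...,1])<70); A=Q[m]; print('pan extent',np.percentile(A,[1,50,99],0).round(1).tolist())
B=A[(abs(A[:,1])<35)&(abs(A[:,0])<30)]; print('slope',np.degrees(np.linalg.lstsq(np.c_[B[:,:2],np.ones(len(B))],B[:,2],rcond=None)[0][:2]).round(2),B[:,2].mean())
E
```

```text
0.8025145865972849 0.0 [ 0.49227506 -0.23875561  0.20049712] [-0.813 -0.204  1.141  1.984  0.167  0.968 -1.479] 31.9
pan extent [[-41.5, -47.9, -1.4], [1.3, 1.6, 1.0], [43.9, 51.1, 31.4]]
slope [-0.01 -0.11] 0.9375389063680222
```

The pan stands flat on the mat at its original place, the gripper is clear, and the knobs are settled. I hand in.

```bash
python3 -c "
from rig import *
print(sign_off())"
```

```text
the job is handed in; nothing more can be done
None
```

I handed the job in at 31.9 s: four knobs are in the empty far pocket, the fifth is in the blue bin, and the scoop is released flat on its mat; two slips were that I viewed 11 pictures (limit 10), and joint 7 once read -2.603 rad, just past its -2.6 limit.

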